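Seat a taper plug gauge in a clamped bush

TASK

Set the flanged bush flange-down in the round pocket of the check nest, and swing the toggle clamp's handle down until its fork holds the bush. With the bush clamped, take the larger of the two taper gauges from the rack and lower it into the bore, without dropping it in, until its collar rests flat on the bush; then swing the clamp all the way back open, leaving bush and gauge seated. Leave the smaller gauge in the rack and everything else where it is.

Things in the scene. Friction and masses are not known exactly. Their poses are not given: they have to be found in the camera images.
- nest: fixed steel check nest, plate 190 x 100 x 16 mm with a round pocket near one end and a toggle clamp near the other. Origin at the underside; its x axis points along the plate from the clamp to the pocket, y along both clamp hinges, z up. The plate spans x -87 to 103 mm. Bracket of the clamp: x -76 to -20 mm, 34 mm wide, top at z 66 mm
- pocket (a point): centre of the pocket's floor, at x 55, z 8 mm in the nest's frame; the pocket is 73 mm across, 8 mm deep with a 2 mm chamfer, its rim at z 16 mm
- clamp_handle (a joint): angle of the clamp handle (rad): 0 = level, pointing away from the pocket; grows as the knob is lifted; stop at 1.25 (open). The forked arm is linked to it: just past upright at 1.25, over centre at 1.14, and its pads rest on the flange of a seated bush at about 0.10 (clamped). Let go above 1.0 it stays, lower down it sinks shut by the arm's weight; about 6 N at the knob lift it
- knob (a point): centre of the black drum-shaped knob at the handle's end, 26 mm across and 24 mm long along nest y, with flat ends, on a 9 mm rod, 80 mm from the handle's hinge. Clamped, it is at nest x -138, z 65 mm; it rises in an arc about the hinge to nest x -83, z 133 mm at 1.25 rad. Can be pinched from above, fingers closing along nest y on the flat ends, and turns between the pads
- handle_hinge (a point): the handle's hinge axis on the nest (x -58, z 57 mm in its frame), parallel to nest y
- clamp_arm: forked steel arm. Origin on its hinge (nest x -35, z 47 mm). Down, its two tines (8 mm thick, 28 mm either side of the middle, top at z 51 mm) pass left and right of the bush and two rubber pads rest on the flange; up, it stands 98 mm above its hinge with the tines leaning 0.16 rad back, away from the pocket
- bush: loose aluminium bush, 0.25 kg, 50 mm tall: flange 70 mm across and 10 mm thick at the foot, body 40 mm across above it, tapered bore. Origin centre of the flange's underside, z up along the bore. Starts upright on the surface, to the robot's left
- bore_mouth (a point): centre of the bush's top face, 50 mm above its origin; the bore is 29.6 mm across here, narrowing evenly to 24 mm some 40 mm below
- rack: fixed aluminium rack 130 x 62 mm, top at z 52 mm, on two end legs, with two 30 mm holes 34 mm either side of its middle along its x axis; one gauge hangs in each. Origin centre of its footprint
- gauge_large: larger taper plug gauge, steel, 0.18 kg: round dark knob 24 mm across from 5 to 37 mm above the origin, collar 38 mm across and 5 mm thick, taper below it 27.2 mm across at the collar, 21 mm at the tip, 33 mm long. Origin centre of the collar's underside, z up. Hangs upright by its collar in either hole of the rack. Home in the bush, its origin lies at bore_mouth
- gauge_small: smaller gauge, to be left in the rack: same shape but its knob is only 13 mm across and its taper 19 to 13 mm. Origin centre of the collar's underside
- v_block: loose V block, 45 x 40 x 36 mm, bystander
- steel_block: loose steel block with holes, 25 x 75 x 50 mm, bystander
Things that resemble listed ones, but are neither listed nor needed, are in the scene too. Leave any brown or pink look-alike of the bush alone.

How it is judged:
By the outcome, as a careful person would: the job done as asked, in the order asked, and still so for the second after the job is handed in, with the robot touching nothing.
It also fails if it takes over 72 s, if anything falls off the work surface, if the arm or the gripper's body presses on something with over 40 N, if the wrist force passes 120 N, or if a joint passes its speed limit or range.

ROBOT

A 7-joint arm with a two-finger parallel gripper is mounted at the origin on the work surface; the furniture and walls round the work are solid. World frame = base frame: x ahead of the robot, y to its left, z up, the work surface at z = 0. Lengths are in m, angles in rad, forces in N, time in s.
With the tool pointing down it reaches from about 0.425 to 0.875 m from the base axis. Payload 9.9 kg.
Tool frame: the origin (TCP) lies at the very end of the fingers, on their centre line; the grasp point (between the pads) lies 19 mm behind it (manip.grip_point_offset is the distance from the TCP to the grasp point, in m); z points along the fingers, y is the line along which they close (so a half turn about z gives the same grasp; the last joint's range is limited). The gripper opens to 85 mm and grips with 20 to 120 N. Pads are 22 mm wide; open, the fingers measure 114 mm over their backs; the gripper's body (76 mm by 85 mm) begins 54 mm behind the grasp point. The pads swing forward as they close: fully open they stand 13 mm farther back than shut.
Start: joints at [1.02, 0.576, 0.025, 1.437, -0.015, 1.129, -0.057], TCP at [0.304, -0.603, 0.231] pointing down, gripper open.
Joint ranges: [-2.76, 2.76], [-0.34, 2.15], [-1.52, 1.57], [0.19, 2.46], [-1.09, 4.23], [0.17, 1.99], [-2.82, 2.82]. Speed limits (rad/s): [2.22, 2.22, 3.01, 3.01, 3.14, 3.14, 3.14].

INTERFACE

Orientations are given as a rotation vector (axis times angle).
In Python, from rig import get_obs, viewer, manip gives the robot as it stands. The module is installed in compiled form; this text tells all that it offers.
- The arm moves only by the tool send_rows, never from a script. Its argument "motion" is a list of rows, each an object of numbers: "x", "y", "z": the shift along the tool's x, y, z in m; "twist": the turn about the tool's z in degrees; "fingers": the opening, from 0 (shut) to 1 (fully open). A call has 1 to 5 rows; each row is the pose to reach, as a shift and turn from the pose commanded when the call began, along the tool's axes at that moment; what a row does not reach only later rows make up. A row lasts 1/10 s, in which the tool goes at most 50 mm and 8.59 degrees, less where a joint would pass 70% of its speed; a pose out of reach is approached as far as the arm can. A call with a gripper value outside its range is refused whole. The fingers move at their own pace and stop on an object; the grip force is fixed at half the most. Time passes only in rows, so rows that repeat a pose let the fingers close. It gives the time, the measured TCP pose, the force, the opening and the grip force at its end, in the units of the state.
- get_obs(): the state, without advancing time (a new reading comes with each control period).
- viewer.grab_frame(name): name is "scene" or "side" or "wrist"; returns a dict with "pixels" (400x640x3 uint8, red, green, blue), "mtx" (3x3 intrinsics, pixels), "xyz" and "attitude" of the camera in the world. Camera axes: x right, y down, z forward; pixel columns grow to the right and rows downward; lengths in m; the calibration is good to about 2 mm. A picture is of the moment at which its call begins. There is no depth.
- manip.hand_in(): hands the job in; it is judged then, once.
Trained networks look in a picture, given as the dict that the camera call returned (one of the last four; its "shot" number tells which), for a name from the list of things; names that differ only in an ending like _2 or _b are one class to them, and where a whole thing is asked for, a point or a joint stands for the part that bears it (a point fixed in the world has none). Each returns a list of dicts, best first, with "confidence" (0 to 1); they miss things now and then, are a little off and sometimes report something else, mostly with a low value. They report only what shows in the picture. A call takes as long as a camera call. They do not tell look-alikes from the thing itself.
- viewer.trace(picture, label): "mask" (400x640 bool, what is visible of it) and "extent" ([left, top, width, height] in pixels, round what is visible of it).
- viewer.spot_point(picture, label): "location" ([column, row] in pixels: a listed point, or the origin of a listed thing).
The state is a dict: "time_s": time; "joint_pos": joint angles; "qvel": joint speeds; "effort": joint torques, N m; "eef_pos": TCP position; "ee_rot": TCP orientation; "ft_force": force on the tool from outside, world axes, zero at the start; "wrist_torque": the same for the moment, N m; "opening": opening from 0.0 (shut) to 1.0 (fully open); "gripper_force": force on a finger pad.
Only numpy, scipy, OpenCV 4.12 (cv2) and the standard library are available. Lean on these libraries where they do the work, as an engineer would, in place of code of your own. Each camera call takes 0.05 s, during which the arm holds its last target. There are 200 camera calls.

## Working session

There is one attempt and no reset: what is moved stays moved. The work goes in short steps, Python scripts to look and compute and a tool call to move; the robot and the scene stay as the last step left them, time stands still between calls to the robot, and variables do not carry over. Pictures are saved under pics/ and viewed, at most 10 in all, crops included, and the job is handed in when it is done.

Besides the shell and the picture viewer there is one more tool, called after "Call:" by a JSON object that holds its "api" and its "payload". send_rows: Moves the arm, as the interface text tells. Its arguments: {"type":"object","properties":{"motion":{"type":"array","items":{"type":"object","properties":{"x":{"type":"number"},"y":{"type":"number"},"z":{"type":"number"},"twist":{"type":"number"},"fingers":{"type":"number"}}}}},"required":["motion"]}

```bash
mkdir -p pics; cat > h.py <<'E'
import numpy as np, cv2
from scipy.spatial.transform import Rotation as R
from rig import get_obs, viewer, manip
def rot(a):
    a=np.asarray(a,float)
    return a if a.shape==(3,3) else (R.from_quat(a).as_matrix() if a.size==4 else R.from_rotvec(a).as_matrix())
def ray(p,uv):
    d=np.linalg.inv(p["mtx"])@np.array([uv[0],uv[1],1.]); d=rot(p["attitude"])@d
    return np.array(p["xyz"]),d/np.linalg.norm(d)
def atz(p,uv,z):
    o,d=ray(p,uv); return o+d*(z-o[2])/d[2]
def tri(rs):
    A=sum(np.eye(3)-np.outer(d,d) for o,d in rs); b=sum((np.eye(3)-np.outer(d,d))@o for o,d in rs)
    x=np.linalg.solve(A,b); return x,max(np.linalg.norm(np.cross(x-o,d)) for o,d in rs)
def proj(p,X):
    c=rot(p["attitude"]).T@(np.asarray(X)-p["xyz"]); q=p["mtx"]@c; return q[:2]/q[2]
def save(p,n,crop=None,s=1):
    im=p["pixels"][:,:,::-1]
    if crop: l,t,w,h=crop; im=im[t:t+h,l:l+w]
    cv2.imwrite("pics/"+n,cv2.resize(im,None,fx=s,fy=s,interpolation=cv2.INTER_CUBIC))
E
python3 - <<'E'
from h import *
np.set_printoptions(precision=3,suppress=True)
print(get_obs()); 
S=viewer.grab_frame("scene");D=viewer.grab_frame("side");W=viewer.grab_frame("wrist")
for n,p in (("scene",S),("side",D),("wrist",W)):
    save(p,n+"0.png"); print(n,p["xyz"],p["attitude"],p["mtx"][0])
    for l in ["nest","pocket","knob","handle_hinge","clamp_arm","bush","bore_mouth","rack","gauge_large","gauge_small"]:
        print(l,[(np.round(q["location"]),round(q["confidence"],2)) for q in viewer.spot_point(p,l)][:4])
E
```

```text
{'time_s': 0.0, 'joint_pos': array([ 1.02 ,  0.577,  0.025,  1.438, -0.015,  1.129, -0.057]), 'qvel': array([ 0.001,  0.001,  0.   ,  0.001, -0.001,  0.002,  0.002]), 'effort': array([  0.001, -76.575,   2.251, -28.596,   0.015,   0.013,  -0.   ]), 'eef_pos': array([ 0.304, -0.602,  0.23 ]), 'ee_rot': array([-3.055, -0.726,  0.001]), 'ft_force': array([ 0.34 , -0.388, -0.371]), 'wrist_torque': array([-0.011,  0.014, -0.   ]), 'gripper_force': 0.0, 'opening': 1.0053082316656385}
scene [-0.264  0.451  0.806] [-1.216  2.226 -1.041] [413.549   0.    317.792]
nest [(array([337., 211.]), 0.81)]
pocket [(array([348., 202.]), 0.8)]
knob [(array([314., 190.]), 0.63)]
handle_hinge [(array([323., 206.]), 0.61), (array([398., 193.]), 0.18)]
clamp_arm [(array([325., 201.]), 0.69)]
bush [(array([207., 299.]), 0.92), (array([245., 271.]), 0.75), (array([336., 214.]), 0.75)]
bore_mouth [(array([201., 282.]), 0.94), (array([241., 258.]), 0.59)]
rack [(array([394., 193.]), 0.62)]
gauge_large [(array([395., 173.]), 0.71)]
gauge_small [(array([407., 183.]), 0.58)]
side [ 0.486 -0.44   0.944] [-2.694 -0.008  0.014] [380.656   0.    314.416]
nest []
pocket [(array([326., 268.]), 0.78), (array([315., 196.]), 0.7), (array([320., 249.]), 0.19)]
knob [(array([317., 194.]), 0.5)]
handle_hinge [(array([320., 217.]), 0.91), (array([302., 134.]), 0.5)]
clamp_arm [(array([320., 229.]), 0.72)]
bush [(array([291., 178.]), 0.82), (array([289., 111.]), 0.72), (array([300., 147.]), 0.68), (array([307., 333.]), 0.4)]
bore_mouth [(array([288., 100.]), 0.96), (array([293., 171.]), 0.82), (array([300., 135.]), 0.63)]
rack [(array([308., 333.]), 0.97), (array([319., 218.]), 0.16)]
gauge_large [(array([323., 329.]), 0.61)]
gauge_small [(array([291., 331.]), 0.75)]
wrist [ 0.374 -0.568  0.374] [ 2.442 -1.504 -0.238] [278.775   0.    317.254]
nest []
pocket []
knob []
handle_hinge []
clamp_arm []
bush []
bore_mouth []
rack []
gauge_large []
gauge_small []
```

View pics/side0.png

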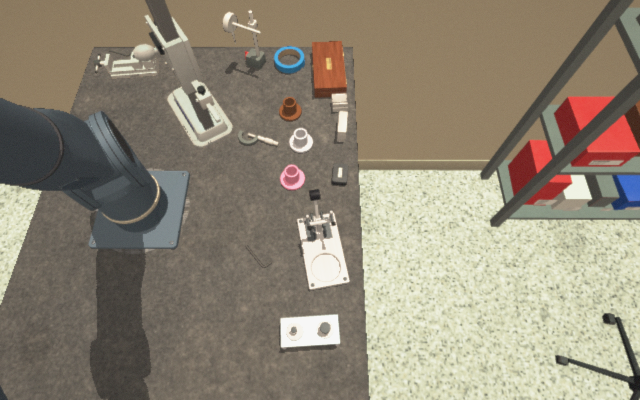

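View pics/scene0.png

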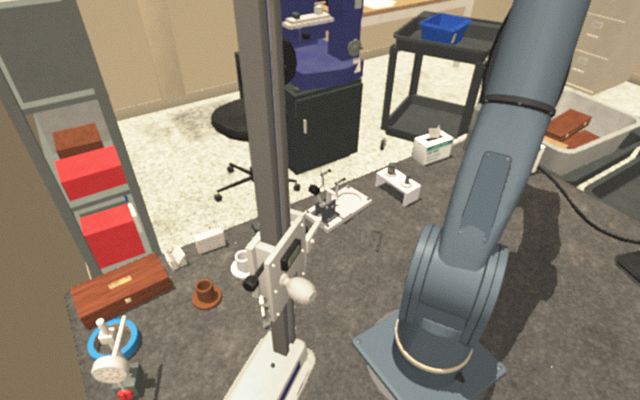

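The side view shows three bush-like things: brown (289,108), white/aluminium (301,140) and pink (292,177). The aluminium one is the bush. The nest has its pocket at (325,267) and knob at (315,195). In the rack, the thicker dark knob (large gauge) is at (325,328) and the small one at (293,331).

```bash
python3 - <<'E'
from h import *
np.set_printoptions(precision=3,suppress=True)
D=viewer.grab_frame("side");W=viewer.grab_frame("wrist");o=get_obs()
for n,uv,z in [("pocket",(325.5,267),.008),("knob",(315,195),.13),("bush",(301,136),.05),("bushfl",(301,142),.01),("gl",(325,328),.08),("gs",(293,331),.08),("rack",(310,331),.052),("pink",(292,178),.0),("brown",(290,111),0)]:
    print(n,atz(D,uv,z))
T=rot(o["ee_rot"]);print("tool axes cols\n",T)
print("cam in tool",T.T@(W["xyz"]-o["eef_pos"]),"\n",T.T@rot(W["attitude"]))
c=[cv2.resize(D["pixels"][y:y+80,x:x+100,::-1],None,fx=4,fy=4,interpolation=cv2.INTER_CUBIC) for x,y in((250,100),(270,290))]
cv2.imwrite("pics/crop1.png",np.hstack(c))
E
```

```text
pocket [ 0.504 -0.164  0.008]
knob [ 0.477 -0.022  0.13 ]
bush [0.435 0.209 0.05 ]
bushfl [0.433 0.216 0.01 ]
gl [ 0.501 -0.322  0.08 ]
gs [ 0.432 -0.329  0.08 ]
rack [ 0.468 -0.325  0.052]
pink [0.41  0.099 0.   ]
brown [0.396 0.34  0.   ]
tool axes cols
 [[ 0.893  0.45   0.   ]
 [ 0.45  -0.893 -0.   ]
 [ 0.     0.    -1.   ]]
cam in tool [ 0.078  0.001 -0.143] 
 [[-0.001 -0.952 -0.306]
 [ 1.    -0.    -0.001]
 [ 0.001 -0.306  0.952]]
```

View pics/crop1.png

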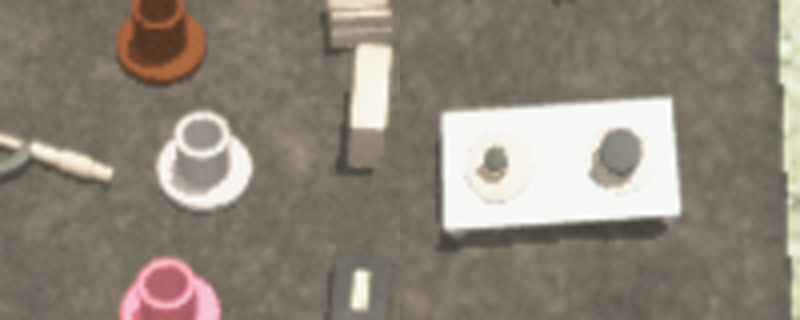

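The crop confirms the bright metal bush at (301,140), between the brown and pink look-alikes. It also shows the thick-knobbed large gauge in the rack's right hole. Next I'll move over the rack and view it with the wrist camera.

Call:
{"api": "send_rows", "payload": {"motion": [{"x": 0.04,"y": -0.025},{"x": 0.08,"y": -0.05},{"x": 0.12,"y": -0.075},{"x": 0.136,"y": -0.087}]}}

```text
validation failed for argument at $.mo...
```

Call:
{"api": "send_rows", "payload": {"motion": [{"x": 0.04,"y": -0.025,"twist": 5},{"x": 0.08,"y": -0.05,"twist": 10},{"x": 0.12,"y": -0.075,"twist": 17},{"x": 0.136,"y": -0.087,"twist": 17},{"x": 0.136,"y": -0.087,"twist": 17}]}}

```text
validation failed for argument at $.mo...
```

```bash
cat >> h.py <<'E'
np.set_printoptions(precision=4,suppress=True)
LAB=["pocket","knob","handle_hinge","bush","bore_mouth","rack","gauge_large","gauge_small","nest","clamp_arm"]
import pickle
def look(n,labs):
    p=viewer.grab_frame("wrist");o=get_obs(); out={}
    print("tcp",o["eef_pos"],"yaw",np.degrees(np.arctan2(*rot(o["ee_rot"])[1::-1,0])))
    for l in labs:
        r=viewer.spot_point(p,l); out[l]=[(np.array(q["location"]),q["confidence"]) for q in r if q["confidence"]>.3]
        print(l,[(np.round(u,1),round(c,2)) for u,c in out[l]])
    pickle.dump((p,out),open(n+".pkl","wb")); save(p,n+".png"); return p,out
E
python3 - <<'E'
from h import *
p,o=look("w1",["rack","gauge_large","gauge_small","pocket"])
for l,z in(("rack",0),("gauge_large",.052+.005-.005),("gauge_small",.052),("pocket",.008)):
    for u,c in o[l]: print(l,atz(p,u,z))
E
```

```text
tcp [ 0.3038 -0.6028  0.2313] yaw 26.748443345784672
rack []
gauge_large []
gauge_small []
pocket []
```

Call:
{"api": "send_rows", "payload": {"motion": [{"x": 0.04,"y": -0.025,"z": 0,"twist": 0,"fingers": 1},{"x": 0.08,"y": -0.05,"z": 0,"twist": 0,"fingers": 1},{"x": 0.12,"y": -0.075,"z": 0,"twist": 0,"fingers": 1},{"x": 0.136,"y": -0.087,"z": 0,"twist": 0,"fingers": 1}]}}

```text
time_s: 2.4
eef_pos: [0.3895, -0.4594, 0.2315]
ee_rot: [-3.053, -0.734, -0.004]
ft_force: [0.7, 0.2, -1.1]
opening: 0.998
gripper_force: 0.0
```

Call:
{"api": "send_rows", "payload": {"motion": [{"x": 0.04,"y": -0.025,"z": 0,"twist": 5,"fingers": 1},{"x": 0.08,"y": -0.05,"z": 0,"twist": 10,"fingers": 1},{"x": 0.12,"y": -0.075,"z": 0,"twist": 17,"fingers": 1},{"x": 0.136,"y": -0.087,"z": 0,"twist": 17,"fingers": 1},{"x": 0.136,"y": -0.087,"z": 0,"twist": 17,"fingers": 1}]}}

```text
time_s: 2.9
eef_pos: [0.4708, -0.321, 0.2314]
ee_rot: [-3.128, -0.277, -0.002]
ft_force: [-0.4, -0.2, -0.9]
opening: 1.0
gripper_force: 0.0
```

```bash
python3 - <<'E'
from h import *
p,o=look("w1",["rack","gauge_large","gauge_small","pocket"])
for l,z in(("rack",0),("gauge_large",.052),("gauge_small",.052),("pocket",.008)):
    for u,c in o[l]: print(l,atz(p,u,z))
E
```

```text
tcp [ 0.4694 -0.3235  0.2315] yaw 9.957512640509465
rack [(array([317.4, 175.9]), 0.75)]
gauge_large [(array([321.1, 157.7]), 0.84)]
gauge_small [(array([315.8, 215.9]), 0.57)]
pocket [(array([202.3, 128.2]), 0.86)]
rack [ 0.467  -0.3223  0.    ]
gauge_large [ 0.5001 -0.3208  0.052 ]
gauge_small [ 0.4283 -0.3272  0.052 ]
pocket [ 0.504  -0.1667  0.008 ]
```

Call:
{"api": "send_rows", "payload": {"motion": [{"x": 0.02,"y": -0.04,"z": 0,"twist": 0,"fingers": 1},{"x": 0.03,"y": -0.08,"z": 0,"twist": 0,"fingers": 1},{"x": 0.04,"y": -0.11,"z": 0,"twist": 0,"fingers": 1},{"x": 0.04,"y": -0.11,"z": 0,"twist": 0,"fingers": 1}]}}

```text
time_s: 3.55
eef_pos: [0.4899, -0.2061, 0.2314]
ee_rot: [-3.128, -0.274, -0.001]
ft_force: [-0.1, 0.7, -0.4]
opening: 1.0
gripper_force: 0.0
```

```bash
python3 - <<'E'
from h import *
look("w2",["rack","gauge_large","gauge_small","pocket","knob","handle_hinge","nest","clamp_arm"])
E
```

```text
tcp [ 0.4894 -0.2088  0.2314] yaw 9.870554881315185
rack [(array([396.5, 202.8]), 0.57)]
gauge_large [(array([414.7, 189. ]), 0.61)]
gauge_small [(array([401.1, 241.8]), 0.74)]
pocket [(array([293.3, 160.1]), 0.61)]
knob []
handle_hinge [(array([186.2, 169.6]), 0.83)]
nest [(array([246. , 155.5]), 0.85)]
clamp_arm [(array([181.9, 167. ]), 0.64), (array([210.3, 161.4]), 0.57)]
```

Call:
{"api": "send_rows", "payload": {"motion": [{"x": 0.01,"y": -0.04,"z": 0,"twist": 0,"fingers": 1},{"x": 0.02,"y": -0.08,"z": 0,"twist": 0,"fingers": 1},{"x": 0.02,"y": -0.12,"z": 0,"twist": 0,"fingers": 1},{"x": 0.02,"y": -0.13,"z": 0,"twist": 0,"fingers": 1},{"x": 0.02,"y": -0.13,"z": 0,"twist": 0,"fingers": 1}]}}

```text
time_s: 4.5
eef_pos: [0.4868, -0.0769, 0.2314]
ee_rot: [-3.13, -0.271, -0.0]
ft_force: [0.1, -1.1, -0.0]
opening: 1.0
gripper_force: 0.0
```

```bash
python3 - <<'E'
from h import *
look("w3",["pocket","knob","handle_hinge","nest","clamp_arm","bush","bore_mouth"])
A=[pickle.load(open(f"w{i}.pkl","rb")) for i in(1,2,3)]
for l in LAB:
    rs=[ray(p,o[l][0][0]) for p,o in A if o.get(l)]
    if len(rs)>1: print(l,len(rs),*tri(rs))
E
```

```text
tcp [ 0.487  -0.0787  0.2314] yaw 9.784484557103887
pocket []
knob [(array([255.7, 202.9]), 0.88)]
handle_hinge [(array([294.9, 183.4]), 0.75)]
nest [(array([341.4, 171.3]), 0.82), (array([ 65.8, 180.7]), 0.49)]
clamp_arm [(array([317.4, 178.9]), 0.56)]
bush [(array([189.5, 205.1]), 0.97), (array([ 14.9, 187. ]), 0.68), (array([ 97. , 176.1]), 0.59)]
bore_mouth [(array([ 66.7, 181. ]), 0.85), (array([169.6, 215.1]), 0.62)]
pocket 2 [ 0.5059 -0.173   0.0242] 3.096188231813523e-05
handle_hinge 2 [ 0.4787 -0.0517  0.0502] 0.001276948292174644
rack 2 [ 0.4683 -0.3221  0.0052] 0.0002242035853450177
gauge_large 2 [ 0.5018 -0.3208  0.057 ] 0.0009155512361648051
gauge_small 2 [ 0.4273 -0.3278  0.0455] 0.00134728627341814
nest 2 [ 0.4965 -0.1091  0.0045] 0.0010237605215791697
clamp_arm 2 [ 0.5006 -0.0751  0.1131] 0.003819191168882488
```

View pics/w3.png

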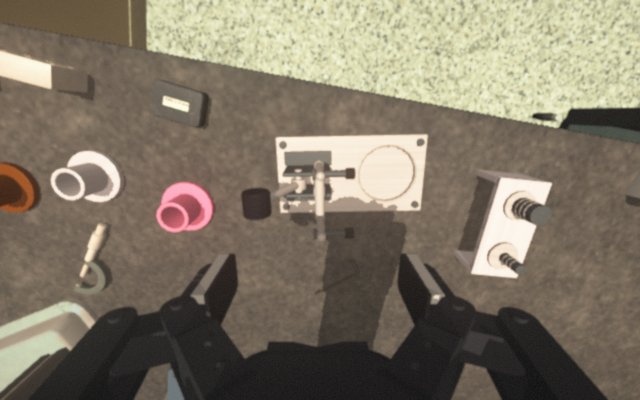

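The wrist view shows the nest with its pocket centred at about (386,173), the knob at (257,204) and the clamp upright. The aluminium bush's mouth is at (67,181), with the pink look-alike at (180,212) and the brown one at the left edge. The rack's large gauge is the upper one, at (528,208).

Call:
{"api": "send_rows", "payload": {"motion": [{"x": 0.0,"y": -0.045,"z": 0,"twist": 0,"fingers": 1},{"x": 0.0,"y": -0.09,"z": 0,"twist": 0,"fingers": 1},{"x": 0.0,"y": -0.135,"z": 0,"twist": 0,"fingers": 1},{"x": 0.0,"y": -0.17,"z": 0,"twist": 0,"fingers": 1},{"x": 0.0,"y": -0.17,"z": 0,"twist": 0,"fingers": 1}]}}

```text
time_s: 5.4
eef_pos: [0.4574, 0.0941, 0.2314]
ee_rot: [-3.127, -0.277, -0.0]
ft_force: [0.1, 0.3, 0.7]
opening: 1.0
gripper_force: 0.0
```

```bash
python3 - <<'E'
from h import *
look("w4",["knob","handle_hinge","bush","bore_mouth"])
E
```

```text
tcp [0.4579 0.0913 0.2314] yaw 9.9817317433157
knob [(array([443.3, 206.4]), 0.95)]
handle_hinge [(array([449.6, 183.3]), 0.93)]
bush [(array([224. , 176.9]), 0.97), (array([312.2, 205.3]), 0.93), (array([140.2, 186.4]), 0.6)]
bore_mouth [(array([209.3, 183.2]), 0.78), (array([116.4, 198.1]), 0.76), (array([310.7, 216.9]), 0.56)]
```

Call:
{"api": "send_rows", "payload": {"motion": [{"x": 0.0,"y": -0.045,"z": 0.02,"twist": 0,"fingers": 1},{"x": 0.0,"y": -0.09,"z": 0.04,"twist": 0,"fingers": 1},{"x": 0.0,"y": -0.115,"z": 0.08,"twist": 0,"fingers": 1},{"x": 0.0,"y": -0.115,"z": 0.1,"twist": 0,"fingers": 1},{"x": 0.0,"y": -0.115,"z": 0.1,"twist": 0,"fingers": 1}]}}

```text
time_s: 6.15
eef_pos: [0.4374, 0.2014, 0.1289]
ee_rot: [3.128, 0.266, -0.007]
ft_force: [0.3, -0.7, 1.0]
opening: 1.002
gripper_force: 0.0
```

```bash
cat > ell.py <<'E'
from h import *
from scipy.optimize import least_squares
def mask(p,l,uv):
    for q in viewer.trace(p,l):
        e=q["extent"]
        if e[0]-5<uv[0]<e[0]+e[2]+5 and e[1]-5<uv[1]<e[1]+e[3]+5: return q
E
python3 - <<'E'
from ell import *
p,o=look("w5",["bush","bore_mouth","knob"])
A=[pickle.load(open(f"w{i}.pkl","rb")) for i in(1,2,3,4,5)]
for i,(p,o) in enumerate(A):
    for l,z in(("bush",0),("bore_mouth",.05)):
        for u,c in o.get(l,[]): print(i+1,l,round(c,2),atz(p,u,z))
q=viewer.trace(A[4][0],"bush"); print([(t["extent"],t["confidence"]) for t in q])
import scipy.optimize as so
loc={"pocket":(.055,0,.008),"handle_hinge":(-.058,0,.057),"nest":(0,0,0),"knob":(-.083,0,.133)}
def f(s):
    c,n=np.cos(s[2]),np.sin(s[2]); r=[]
    for p,o in A:
        for l,v in loc.items():
            if o.get(l): r+=list(proj(p,(s[0]+c*v[0]-n*v[1],s[1]+n*v[0]+c*v[1],v[2]))-o[l][0][0])
    return np.array(r)
s=so.least_squares(f,[.49,-.11,-1.38],loss="soft_l1"); print("nest",s.x,np.degrees(s.x[2]),f(s.x).reshape(-1,2))
np.save("nest.npy",s.x)
E
```

```text
tcp [0.4384 0.2012 0.1305] yaw 9.657595409259507
bush [(array([186.5, 212. ]), 0.68), (array([295.4, 196.1]), 0.64), (array([409.3, 231.4]), 0.61)]
bore_mouth [(array([432.2, 255.2]), 0.97), (array([296.1, 212.1]), 0.87), (array([158.4, 228.1]), 0.63)]
knob []
3 bush 0.97 [0.41   0.0928 0.    ]
3 bush 0.68 [0.3951 0.3328 0.    ]
3 bush 0.59 [0.4305 0.2193 0.    ]
3 bore_mouth 0.85 [0.436  0.2176 0.05  ]
3 bore_mouth 0.62 [0.4131 0.0958 0.05  ]
4 bush 0.97 [0.4294 0.2189 0.    ]
4 bush 0.93 [0.4102 0.0927 0.    ]
4 bush 0.6 [0.3954 0.3327 0.    ]
4 bore_mouth 0.78 [0.4326 0.2207 0.05  ]
4 bore_mouth 0.76 [0.3938 0.3314 0.05  ]
4 bore_mouth 0.56 [0.4115 0.0938 0.05  ]
5 bush 0.68 [0.3945 0.3306 0.    ]
5 bush 0.64 [0.4306 0.2218 0.    ]
5 bush 0.61 [0.4121 0.0967 0.    ]
5 bore_mouth 0.97 [0.4122 0.0918 0.05  ]
5 bore_mouth 0.87 [0.4323 0.2177 0.05  ]
5 bore_mouth 0.63 [0.3978 0.3327 0.05  ]
[([263.0, 161.0, 69.6, 69.3], 0.95), ([134.7, 177.1, 83.2, 72.7], 0.83), ([381.5, 203.2, 70.8, 70.0], 0.68), ([622.6, 202.5, 17.0, 21.1], 0.48)]
nest [ 0.493  -0.1097 -1.381 ] -79.12283847099584 [[-2.3409  0.0444]
 [-6.1479 -1.3649]
 [-1.5196 -2.6588]
 [ 0.9331  2.9314]
 [ 0.7362 -0.1299]
 [-0.2027  1.1688]
 [ 6.3641  0.9479]
 [-5.6056  0.8517]
 [ 9.0561 -1.5459]]
```

View pics/w5.png

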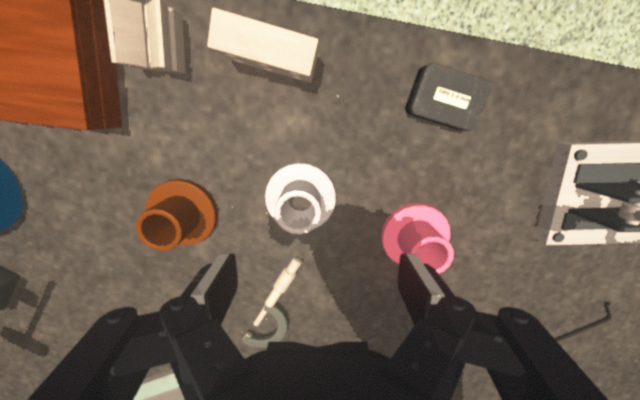

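The bush is at (300,197) with its mouth at (296,212), and pink and brown stand well to either side. Base and mouth both give about (0.4315, 0.219), so I'll grasp it there.

Call:
{"api": "send_rows", "payload": {"motion": [{"x": -0.004,"y": -0.019,"z": 0.02,"twist": 0,"fingers": 1},{"x": -0.004,"y": -0.019,"z": 0.05,"twist": 0,"fingers": 1},{"x": -0.004,"y": -0.019,"z": 0.085,"twist": 0,"fingers": 1},{"x": -0.004,"y": -0.019,"z": 0.112,"twist": 0,"fingers": 1},{"x": -0.004,"y": -0.019,"z": 0.112,"twist": 0,"fingers": 1}]}}

```text
time_s: 6.9
eef_pos: [0.4308, 0.2197, 0.0178]
ee_rot: [3.129, 0.266, -0.004]
ft_force: [-0.8, -0.5, -0.3]
opening: 1.0
gripper_force: 0.0
```

Call:
{"api": "send_rows", "payload": {"motion": [{"x": 0,"y": 0,"z": 0,"twist": 0,"fingers": 0},{"x": 0,"y": 0,"z": 0,"twist": 0,"fingers": 0},{"x": 0,"y": 0,"z": 0,"twist": 0,"fingers": 0},{"x": 0,"y": 0,"z": 0,"twist": 0,"fingers": 0},{"x": 0,"y": 0,"z": 0,"twist": 0,"fingers": 0}]}}

```text
time_s: 7.4
eef_pos: [0.4325, 0.2206, 0.0211]
ee_rot: [-3.13, -0.265, -0.004]
ft_force: [-2.4, -2.5, 15.2]
opening: 0.451
gripper_force: 58.7
```

Call:
{"api": "send_rows", "payload": {"motion": [{"x": 0,"y": 0,"z": -0.01,"twist": 0,"fingers": 0},{"x": 0,"y": 0,"z": -0.05,"twist": 0,"fingers": 0},{"x": 0,"y": 0,"z": -0.09,"twist": 0,"fingers": 0},{"x": 0,"y": 0,"z": -0.13,"twist": 0,"fingers": 0},{"x": 0,"y": 0,"z": -0.13,"twist": 0,"fingers": 0}]}}

```text
time_s: 7.9
eef_pos: [0.4337, 0.222, 0.1547]
ee_rot: [-3.126, -0.266, -0.012]
ft_force: [0.1, 0.3, -2.9]
opening: 0.452
gripper_force: 61.8
```

```bash
python3 - <<'E'
from h import *
p,o=look("w6",["bush","bore_mouth"])
ob=get_obs();print(ob["opening"],ob["gripper_force"],ob["ft_force"],ob["ee_rot"])
T=rot(ob["ee_rot"]);t=ob["eef_pos"]
for l,h in(("bore_mouth",.032),("bush",-.018)):
    for u,c in o[l]: print(l,T.T@(atz(p,u,t[2]+h)-t))
S=viewer.grab_frame("side")
im=cv2.resize(p["pixels"][150:400,180:460,::-1],None,fx=2,fy=2); cv2.imwrite("pics/held.png",im)
E
```

```text
tcp [0.4327 0.2213 0.1522] yaw 9.734886911305026
bush [(array([423.6, 226.5]), 0.91), (array([314.5, 241.6]), 0.72), (array([216. , 204.8]), 0.68)]
bore_mouth [(array([442.8, 242.2]), 0.81), (array([196.1, 220.4]), 0.68), (array([318.4, 289.2]), 0.67)]
0.44965681734192287 61.692376233113464 [-0.3757  0.1449 -3.1795] [ 3.1302  0.267  -0.0001]
bore_mouth [ 0.0242  0.0577 -0.032 ]
bore_mouth [ 0.0348 -0.0549 -0.032 ]
bore_mouth [-0.0011  0.0003 -0.032 ]
bush [0.0114 0.0683 0.018 ]
bush [ 0.0006 -0.0022  0.018 ]
bush [ 0.0261 -0.0644  0.018 ]
```

View pics/held.png

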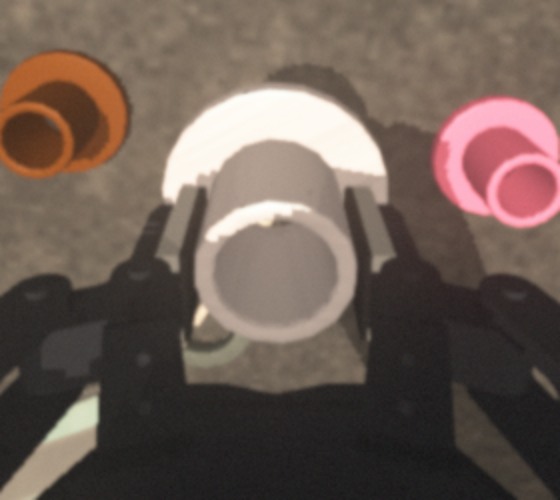

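The bush is held centred and upright between the pads, with its mouth at (318,289) in the full frame. Brown and pink are untouched. I'll carry it high to a viewing spot beside the pocket.

Call:
{"api": "send_rows", "payload": {"motion": [{"x": 0,"y": 0,"z": -0.04,"twist": 0,"fingers": 0},{"x": 0,"y": 0.02,"z": -0.08,"twist": 0,"fingers": 0},{"x": -0.01,"y": 0.065,"z": -0.08,"twist": 0,"fingers": 0},{"x": -0.017,"y": 0.11,"z": -0.08,"twist": 0,"fingers": 0},{"x": -0.024,"y": 0.155,"z": -0.08,"twist": 0,"fingers": 0}]}}

```text
time_s: 8.6
eef_pos: [0.433, 0.0622, 0.2281]
ee_rot: [3.13, 0.268, -0.004]
ft_force: [1.6, 0.3, -3.3]
opening: 0.452
gripper_force: 62.1
```

Call:
{"api": "send_rows", "payload": {"motion": [{"x": -0.007,"y": 0.045,"z": 0,"twist": 0,"fingers": 0},{"x": -0.014,"y": 0.09,"z": 0,"twist": 0,"fingers": 0},{"x": -0.021,"y": 0.135,"z": 0,"twist": 0,"fingers": 0},{"x": -0.028,"y": 0.18,"z": 0,"twist": 0,"fingers": 0},{"x": -0.034,"y": 0.2,"z": 0,"twist": 0,"fingers": 0}]}}

```text
time_s: 9.1
eef_pos: [0.4332, -0.1432, 0.2278]
ee_rot: [3.13, 0.26, -0.005]
ft_force: [0.9, 0.2, -3.2]
opening: 0.452
gripper_force: 62.1
```

Call:
{"api": "send_rows", "payload": {"motion": [{"x": 0,"y": 0.025,"z": 0,"twist": 0,"fingers": 0},{"x": 0,"y": 0.025,"z": 0,"twist": 0,"fingers": 0}]}}

```text
time_s: 9.3
eef_pos: [0.4378, -0.167, 0.2277]
ee_rot: [3.13, 0.26, -0.005]
ft_force: [-1.0, 0.0, -3.2]
opening: 0.447
gripper_force: 62.0
```

```bash
python3 - <<'E'
from h import *
p,o=look("w7",["pocket","nest","handle_hinge","knob","clamp_arm"])
q=viewer.trace(p,"nest");print([(t["extent"],t["confidence"]) for t in q])
np.save("nestmask.npy",q[0]["mask"])
E
```

```text
tcp [ 0.4378 -0.165   0.2277] yaw 9.575792346861906
pocket [(array([326.5, 126.9]), 0.64)]
nest [(array([282.1, 124.1]), 0.56)]
handle_hinge [(array([220.7, 127.9]), 0.63)]
knob [(array([154.3, 130.8]), 0.75)]
clamp_arm [(array([446.6, 208.1]), 0.71)]
[([134.7, 76.0, 230.8, 94.4], 0.56)]
```

View pics/w7.png

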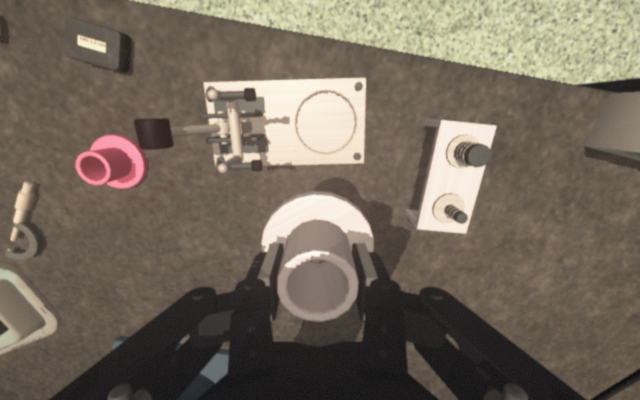

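The nest is in clear view: pocket centre at about (326,122), plate corners near (204,82), (367,77) and (365,164). The knob is at (155,133), and the bush is held over empty surface. I'll fit the pocket circle and the plate edges next.

```bash
cat > pk.py <<'E'
from ell import *
def pocket(p,c0,z=.015):
    g=cv2.cvtColor(p["pixels"],cv2.COLOR_RGB2GRAY).astype(np.float32)
    bh=cv2.morphologyEx(g,cv2.MORPH_BLACKHAT,np.ones((7,7)))
    v,u=np.nonzero(bh>12); P=np.array([atz(p,(a,b),z)[:2] for a,b in zip(u,v)]); 
    c=np.array(c0,float); r=.037
    for tol in(.012,.006,.004):
        d=np.linalg.norm(P-c,axis=1); Q=P[abs(d-r)<tol]
        s=least_squares(lambda s:np.linalg.norm(Q-s[:2],axis=1)-s[2],[*c,r],loss="soft_l1",f_scale=.001); c=s.x[:2]; r=s.x[2]
    a=np.degrees(np.arctan2(*(Q-c).T[::-1])); print("pocket",c,"r",r,len(Q),"rms",np.sqrt(np.mean(s.fun**2)),np.histogram(a,8)[0]); return c
def edge(p,a,b,z=.016,n=40,h=7):
    "sub-pixel edge points between pixels a,b -> world line"
    g=cv2.GaussianBlur(cv2.cvtColor(p["pixels"],cv2.COLOR_RGB2GRAY),(0,0),1).astype(np.float32)
    a,b=np.array(a,float),np.array(b,float); d=(b-a)/np.linalg.norm(b-a); nn=np.array([-d[1],d[0]]); t=np.linspace(-h,h,57); pts=[]
    for s in np.linspace(.08,.92,n):
        q=a+(b-a)*s+t[:,None]*nn
        pr=cv2.remap(g,q[:,0].astype(np.float32)[None],q[:,1].astype(np.float32)[None],cv2.INTER_LINEAR)[0]
        pts.append(atz(p,q[np.argmax(abs(np.gradient(pr)))],z)[:2])
    pts=np.array(pts); vx,vy,x,y=cv2.fitLine(pts.astype(np.float32),cv2.DIST_HUBER,0,.001,.001).ravel(); return np.array([x,y]),np.array([vx,vy])
E
python3 - <<'E'
from pk import *
s=np.load("nest.npy"); c0=s[:2]+.055*np.array([np.cos(s[2]),np.sin(s[2])]); print("net",c0)
p7,o7=pickle.load(open("w7.pkl","rb")); p3,_=pickle.load(open("w3.pkl","rb")); p2,_=pickle.load(open("w2.pkl","rb"))
for p in(p7,p3,p2):
    c=pocket(p,c0)
e=edge(p7,(204,82),(367,77.5)); f=edge(p7,(366.5,77.5),(365,164))
for q,d in(e,f): print(np.degrees(np.arctan2(d[1],d[0])),q)
c=pocket(p7,c0)
for q,d in(e,f): print("dist pocket to edge",abs(np.cross(d,c-q)))
yaw=np.arctan2(*(e[1] if e[1][1]<0 else -e[1])[::-1]); nx=np.array([np.cos(yaw),np.sin(yaw)])
N=c-.055*nx; print("nest",N,np.degrees(yaw))
for p,o in [pickle.load(open(f"w{i}.pkl","rb")) for i in(3,4,7)]:
    for th in (1.25,1.14,1.0):
        k=N+nx*(-.058-.08*np.cos(th-0.0)); kk=[*k,.057+.08*np.sin(th)]
        print(th,proj(p,kk),o["knob"][0][0])
A=[pickle.load(open(f"w{i}.pkl","rb")) for i in(3,4,7)]
print("knob",tri([ray(p,o["knob"][0][0]) for p,o in A])); k=tri([ray(p,o["knob"][0][0]) for p,o in A])[0][:2]-N; print(k@nx,nx[0]*k[1]-nx[1]*k[0])
ob=get_obs();T=rot(ob["ee_rot"]);print(T[:2,:2],"move",T.T[:2,:2]@(c-ob["eef_pos"][:2]))
E
```

```text
net [ 0.5034 -0.1637]
pocket [ 0.5043 -0.1669] r 0.0366268456344715 668 rms 0.0012834246498206858 [ 60  73  89  98 106  92  81  69]
pocket [ 0.5046 -0.1662] r 0.0363919631763851 504 rms 0.0013575839296885168 [66 84 90 81 55 48 27 53]
pocket [ 0.5047 -0.1671] r 0.03652967983765682 537 rms 0.0012510733269371758 [60 50 42 57 83 87 82 76]
-78.87555 [ 0.5421 -0.0969]
10.87515 [ 0.5142 -0.214 ]
pocket [ 0.5043 -0.1669] r 0.0366268456344715 668 rms 0.0012834246498206858 [ 60  73  89  98 106  92  81  69]
dist pocket to edge 0.050665062491006815
dist pocket to edge 0.04816794143272831
nest [ 0.4936 -0.1129] -78.87555
1.25 [265.4034 204.1331] [255.7 202.9]
1.14 [257.193  203.2212] [255.7 202.9]
1.0 [247.9811 201.669 ] [255.7 202.9]
1.25 [455.5719 205.1526] [443.3 206.4]
1.14 [445.0492 204.1918] [443.3 206.4]
1.0 [432.134  202.5779] [443.3 206.4]
1.25 [163.0139 133.5115] [154.3 130.8]
1.14 [155.3714 133.5151] [154.3 130.8]
1.0 [147.4826 133.3887] [154.3 130.8]
knob (array([ 0.476, -0.022,  0.13 ]), np.float64(0.002246689147186416))
-0.09258908310205222 0.00026186217909995174
[[ 0.9853  0.1708]
 [ 0.1708 -0.9853]] move [0.0641 0.0153]<stdin>:9: DeprecationWarning: Arrays of 2-dimensional vectors are deprecated. Use arrays of 3-dimensional vectors instead. (deprecated in NumPy 2.0)
```

```bash
python3 - <<'E'
from pk import *
p7,_=pickle.load(open("w7.pkl","rb")); p3,_=pickle.load(open("w3.pkl","rb"))
N=np.array([.4936+.0001,-.1129]); y=np.radians(-78.9); nx=np.array([np.cos(y),np.sin(y)])
for a,b in(((350,173),(250,95)),((350,233),(256,165)),((319,163),(213,92)),((318,233),(222,167))):
    X,e=tri([ray(p3,a),ray(p7,b)]); d=X[:2]-N; print(d@nx,nx[0]*d[1]-nx[1]*d[0],X[2],e)
# held bush: mouth ellipse
g=cv2.cvtColor(p7["pixels"],cv2.COLOR_RGB2GRAY)
o=get_obs();T=rot(o["ee_rot"]);t=o["eef_pos"]
for q in viewer.spot_point(viewer.grab_frame("wrist"),"bore_mouth")[:4]:
    if 280<q["location"][0]<360: print(q, T.T@(atz(p7,q["location"],t[2]+.029)-t))
# flange outline: leftmost/rightmost/top pixels of bright region
m=(g>190).astype(np.uint8); m[:185]=0;m[320:]=0;m[:,:255]=0;m[:,380:]=0
n,L,st,_=cv2.connectedComponentsWithStats(m); i=1+np.argmax(st[1:,4]); c=np.argwhere(L==i)[:,::-1]
cs,_=cv2.findContours((L==i).astype(np.uint8),0,1); k=cs[0][:,0].astype(float)
P=np.array([(T.T@(atz(p7,u,t[2]-.011)-t))[:2] for u in k]); r=np.linalg.norm(P,axis=1); Q=P[(abs(r-.035)<.005)&(P[:,0]>.008)]
s=least_squares(lambda s:np.linalg.norm(Q-s[:2],axis=1)-.035,[0,0],loss="soft_l1",f_scale=.0005); print("flange offset in tool",s.x,len(Q),np.sqrt(np.mean(s.fun**2)))
E
```

```text
-0.006928244998057181 0.027698168735699302 0.1362917691979051 0.00027992332582368586
-0.006579935995743974 -0.027057942555119934 0.14084736412169535 0.00020585728885047825
-0.035460606841964074 0.03356829335875187 0.13147680824304178 0.0033903758687435477
-0.036039748220298144 -0.02827807313197033 0.13741806289233985 0.0005323378207673976
{'location': [316.7, 288.7], 'confidence': 0.91} [-0.0023  0.0046 -0.029 ]
flange offset in tool [-0.0028  0.0039] 109 0.0016548522027013584
```

```bash
python3 - <<'E'
from pk import *
E=[];C=[];K=[];Y=[]
for i in range(8):
    p=viewer.grab_frame("wrist");o=get_obs();T=rot(o["ee_rot"]);E.append(o["eef_pos"]);C.append(p["xyz"]);Y.append(np.arctan2(T[1,0],T[0,0]));K.append(T.T@(p["xyz"]-o["eef_pos"]))
E,C,K=map(np.array,(E,C,K)); print("eef",E.mean(0),E.std(0),E[-1]);print("cam",C.mean(0),C.std(0),C[-1]);print(K.mean(0),np.degrees(np.mean(Y)),np.degrees(np.std(Y)))
t=E.mean(0);c=pocket(p,(.5045,-.1668)); 
a=np.mean(Y);M=np.array([[np.cos(a),np.sin(a)],[np.sin(a),-np.cos(a)]])
print("pocket in tool",M.T@(c-t[:2]))
for q in viewer.spot_point(p,"bore_mouth")[:4]:
    if 280<q["location"][0]<360: print(q["location"], M.T@(atz(p,q["location"],t[2]+.029)-t)[:2])
E
```

```text
eef [ 0.4387 -0.1635  0.2293] [0.     0.0002 0.    ] [ 0.4386 -0.1637  0.2293]
cam [ 0.5162 -0.1511  0.3727] [0.     0.0002 0.    ] [ 0.5162 -0.1513  0.3727]
[ 0.0785  0.0009 -0.1434] 9.76487624562108 0.017198356980034916
pocket [ 0.5042 -0.1669] r 0.036619227953056534 651 rms 0.00126551350544156 [ 62  70  89  93 103  93  77  64]
pocket in tool [0.0641 0.0144]
[315.6, 288.0] [-0.0015  0.0002]
```

Call:
{"api": "send_rows", "payload": {"motion": [{"x": 0.033,"y": 0.007,"z": 0,"twist": 0,"fingers": 0},{"x": 0.065,"y": 0.014,"z": 0,"twist": 0,"fingers": 0},{"x": 0.065,"y": 0.014,"z": 0.04,"twist": 0,"fingers": 0},{"x": 0.065,"y": 0.014,"z": 0.08,"twist": 0,"fingers": 0},{"x": 0.065,"y": 0.014,"z": 0.12,"twist": 0,"fingers": 0}]}}

```text
time_s: 10.7
eef_pos: [0.5054, -0.1665, 0.1081]
ee_rot: [3.13, 0.267, 0.001]
ft_force: [0.8, -0.7, -4.4]
opening: 0.449
gripper_force: 62.1
```

Call:
{"api": "send_rows", "payload": {"motion": [{"x": 0,"y": 0,"z": 0.03,"twist": 0,"fingers": 0},{"x": 0,"y": 0,"z": 0.055,"twist": 0,"fingers": 0},{"x": 0,"y": 0,"z": 0.055,"twist": 0,"fingers": 0},{"x": 0,"y": 0,"z": 0.055,"twist": 0,"fingers": 0},{"x": 0,"y": 0,"z": 0.055,"twist": 0,"fingers": 0}]}}

```text
time_s: 11.2
eef_pos: [0.5061, -0.1668, 0.0557]
ee_rot: [3.129, 0.267, 0.003]
ft_force: [-0.9, 0.3, -2.9]
opening: 0.449
gripper_force: 62.1
```

```bash
python3 - <<'E'
from pk import *
p=viewer.grab_frame("wrist");p=viewer.grab_frame("wrist");o=get_obs();save(p,"w8.png");t=o["eef_pos"];T=rot(o["ee_rot"]);print(t,o["ft_force"],T.T@(np.array([.5044,-.1668,.008])-t))
E
```

```text
[ 0.506  -0.1668  0.0558] [ 0.9053 -0.6725 -3.3641] [-0.0017 -0.0003  0.0478]
```

View pics/w8.png

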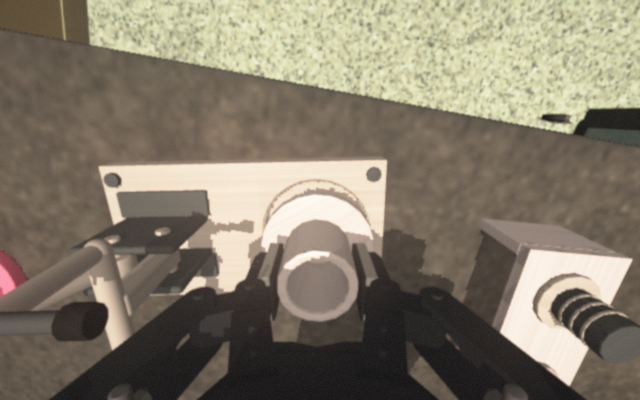

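The bush hangs just over the pocket, with the rim arc at (318,190) concentric with the flange. Lowering.

Call:
{"api": "send_rows", "payload": {"motion": [{"x": 0,"y": 0,"z": 0.01,"twist": 0,"fingers": 0},{"x": 0,"y": 0,"z": 0.018,"twist": 0,"fingers": 0},{"x": 0,"y": 0,"z": 0.022,"twist": 0,"fingers": 0},{"x": 0,"y": 0,"z": 0.025,"twist": 0,"fingers": 0},{"x": 0,"y": 0,"z": 0.025,"twist": 0,"fingers": 0}]}}

```text
time_s: 11.8
eef_pos: [0.5046, -0.1664, 0.0293]
ee_rot: [-3.13, -0.267, 0.001]
ft_force: [-1.8, 0.7, 1.6]
opening: 0.451
gripper_force: 62.5
```

Call:
{"api": "send_rows", "payload": {"motion": [{"x": 0,"y": 0,"z": 0.002,"twist": 0,"fingers": 0},{"x": 0,"y": 0,"z": 0.003,"twist": 0,"fingers": 0},{"x": 0,"y": 0,"z": 0.003,"twist": 0,"fingers": 0}]}}

```text
time_s: 12.1
eef_pos: [0.5046, -0.1664, 0.029]
ee_rot: [-3.13, -0.266, -0.001]
ft_force: [-12.4, 4.4, 42.9]
opening: 0.446
gripper_force: 66.7
```

It made contact at TCP z 0.029 as expected, so the bush is seated. I'll ease off, open partly and lift straight up.

Call:
{"api": "send_rows", "payload": {"motion": [{"x": 0,"y": 0,"z": -0.003,"twist": 0,"fingers": 0},{"x": 0,"y": 0,"z": -0.003,"twist": 0,"fingers": 0.6},{"x": 0,"y": 0,"z": -0.003,"twist": 0,"fingers": 0.6},{"x": 0,"y": 0,"z": -0.003,"twist": 0,"fingers": 0.6},{"x": 0,"y": 0,"z": -0.005,"twist": 0,"fingers": 0.6}]}}

```text
time_s: 12.6
eef_pos: [0.5049, -0.1665, 0.0309]
ee_rot: [-3.13, -0.267, 0.001]
ft_force: [0.1, 0.2, 0.2]
opening: 0.605
gripper_force: 0.0
```

Call:
{"api": "send_rows", "payload": {"motion": [{"x": 0,"y": 0,"z": -0.03,"twist": 0,"fingers": 0.6},{"x": 0,"y": 0,"z": -0.07,"twist": 0,"fingers": 0.6},{"x": 0,"y": 0,"z": -0.12,"twist": 0,"fingers": 0.6},{"x": 0,"y": 0,"z": -0.17,"twist": 0,"fingers": 0.6},{"x": 0,"y": 0,"z": -0.17,"twist": 0,"fingers": 0.6}]}}

```text
time_s: 13.1
eef_pos: [0.5082, -0.1676, 0.2076]
ee_rot: [3.127, 0.266, 0.016]
ft_force: [1.2, 1.0, -0.3]
opening: 0.597
gripper_force: 0.0
```

```bash
python3 - <<'E'
from pk import *
viewer.grab_frame("wrist");p,o=look("w9",["bore_mouth","bush","knob"])
for l,z in(("bore_mouth",.058),("bush",.008),("knob",.129)):
    for u,c in o[l]: print(l,atz(p,u,z))
ob=get_obs();t=ob["eef_pos"];T=rot(ob["ee_rot"])
N=np.array([.4937,-.1130]);y=np.radians(-78.9);nx=np.array([np.cos(y),np.sin(y)])
k=N-nx*.0926; print(t,"yaw",np.degrees(np.arctan2(T[1,0],T[0,0])),"to knob",k,T.T@(np.array([*k,.129])-t))
E
```

```text
tcp [ 0.5056 -0.1667  0.2025] yaw 9.744773563108213
bore_mouth [(array([315. , 190.9]), 0.57), (array([ 81.3, 225.6]), 0.55)]
bush [(array([312. , 182.6]), 0.68), (array([110.4, 213.8]), 0.65)]
knob [(array([138.1, 221.8]), 0.61)]
bore_mouth [ 0.5054 -0.166   0.058 ]
bore_mouth [0.4218 0.0853 0.058 ]
bush [ 0.502  -0.1625  0.008 ]
bush [0.4172 0.0882 0.008 ]
knob [ 0.4729 -0.0207  0.129 ]
[ 0.5042 -0.1662  0.2   ] yaw 9.748027647733844 to knob [ 0.4759 -0.0221] [-0.0034 -0.1467  0.0711]
```

Call:
{"api": "send_rows", "payload": {"motion": [{"x": -0.001,"y": -0.035,"z": 0,"twist": -8.5,"fingers": 0.6},{"x": -0.002,"y": -0.07,"z": 0,"twist": -17,"fingers": 0.6},{"x": -0.003,"y": -0.11,"z": 0,"twist": -25.5,"fingers": 0.6},{"x": -0.003,"y": -0.147,"z": 0,"twist": -34,"fingers": 0.6},{"x": -0.003,"y": -0.147,"z": 0,"twist": -42,"fingers": 0.6}]}}

```text
time_s: 13.85
eef_pos: [0.4757, -0.0168, 0.2001]
ee_rot: [-2.815, -1.388, 0.003]
ft_force: [0.2, -1.0, 0.0]
opening: 0.601
gripper_force: 0.0
```

Call:
{"api": "send_rows", "payload": {"motion": [{"x": 0,"y": 0,"z": 0,"twist": -8.5,"fingers": 0.6},{"x": 0,"y": 0,"z": 0,"twist": -17,"fingers": 0.6},{"x": 0,"y": 0,"z": 0,"twist": -25.5,"fingers": 0.6},{"x": 0,"y": 0,"z": 0,"twist": -34,"fingers": 0.6},{"x": 0,"y": 0,"z": 0,"twist": -42,"fingers": 0.6}]}}

```text
time_s: 14.35
eef_pos: [0.4765, -0.0221, 0.1999]
ee_rot: [-2.139, -2.298, 0.003]
ft_force: [-0.5, -0.2, -1.0]
opening: 0.602
gripper_force: 0.0
```

Call:
{"api": "send_rows", "payload": {"motion": [{"x": 0,"y": 0,"z": 0,"twist": -7.4,"fingers": 0.6},{"x": 0,"y": 0,"z": 0,"twist": -7.4,"fingers": 0.6},{"x": 0,"y": 0,"z": 0,"twist": -7.4,"fingers": 0.6}]}}

```text
time_s: 14.65
eef_pos: [0.4768, -0.0222, 0.2004]
ee_rot: [-1.999, -2.421, 0.001]
ft_force: [-0.4, -0.2, -0.0]
opening: 0.603
gripper_force: 0.0
```

```bash
cat >> pk.py <<'E'
N=np.array([.4937,-.1130]);yw=np.radians(-78.9);nx=np.array([np.cos(yw),np.sin(yw)])
def knobrep(n):
    viewer.grab_frame("wrist");p,o=look(n,["knob"]);ob=get_obs();t=ob["eef_pos"];T=rot(ob["ee_rot"])
    k=N-nx*.0926; print("t",t,"dknob model",T.T@(np.array([*k,.129])-t),ob["ft_force"])
    for u,c in o["knob"]: print("net z.129",T.T@(atz(p,u,.129)-t))
E
python3 - <<'E'
from pk import *
knobrep("w10")
E
```

```text
tcp [ 0.477  -0.0221  0.2008] yaw 100.97368890339223
knob [(array([315.6, 212.8]), 0.78)]
t [ 0.4771 -0.0221  0.2009] dknob model [ 0.0002 -0.0011  0.0719] [-0.7404 -0.2914  0.1117]
net z.129 [-0.0009 -0.0015  0.0719]
```

View pics/w10.png

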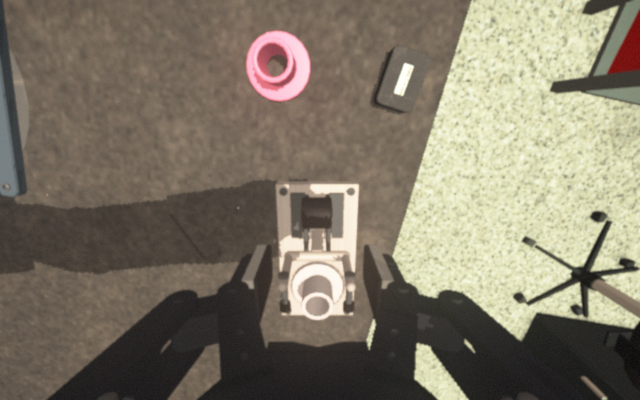

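The knob is at (316,212), directly below the gripper and aligned. The fork stands upright and the bush sits in the pocket at (318,290). I'll pinch the knob.

Call:
{"api": "send_rows", "payload": {"motion": [{"x": 0,"y": -0.001,"z": 0.03,"twist": 0,"fingers": 0.6},{"x": 0,"y": -0.001,"z": 0.065,"twist": 0,"fingers": 0.6},{"x": 0,"y": -0.001,"z": 0.091,"twist": 0,"fingers": 0.6},{"x": 0,"y": -0.001,"z": 0.091,"twist": 0,"fingers": 0.6},{"x": 0,"y": -0.001,"z": 0.091,"twist": 0,"fingers": 0.6}]}}

```text
time_s: 15.3
eef_pos: [0.4763, -0.0221, 0.1106]
ee_rot: [-1.995, -2.426, 0.001]
ft_force: [0.2, 0.1, -0.4]
opening: 0.594
gripper_force: 0.0
```

Call:
{"api": "send_rows", "payload": {"motion": [{"x": 0,"y": 0,"z": 0,"twist": 0,"fingers": 0},{"x": 0,"y": 0,"z": 0,"twist": 0,"fingers": 0},{"x": 0,"y": 0,"z": 0,"twist": 0,"fingers": 0},{"x": 0,"y": 0,"z": 0,"twist": 0,"fingers": 0},{"x": 0,"y": 0,"z": 0,"twist": 0,"fingers": 0}]}}

```text
time_s: 15.8
eef_pos: [0.4762, -0.0222, 0.1117]
ee_rot: [1.995, 2.426, 0.001]
ft_force: [-4.3, 1.5, 8.7]
opening: 0.273
gripper_force: 59.0
```

```bash
python3 - <<'E'
import numpy as np
th0=1.124
for th in np.r_[np.arange(1.1,.09,-.1),.08,.05]:
    print(round(th,2),np.round([80*(np.cos(th)-np.cos(th0)),80*(np.sin(th0)-np.sin(th))],1))
E
```

```text
1.1 [1.7 0.9]
1.0 [8.7 4.8]
0.9 [15.2  9.5]
0.8 [21.2 14.8]
0.7 [26.6 20.6]
0.6 [31.5 27. ]
0.5 [35.6 33.8]
0.4 [39.1 41. ]
0.3 [41.9 48.5]
0.2 [43.8 56.3]
0.1 [45.  64.2]
0.08 [45.2 65.8]
0.05 [45.3 68.1]
```

Call:
{"api": "send_rows", "payload": {"motion": [{"x": 0.0087,"y": 0,"z": 0.0048,"twist": 0,"fingers": 0},{"x": 0.0152,"y": 0,"z": 0.0095,"twist": 0,"fingers": 0},{"x": 0.0212,"y": 0,"z": 0.0148,"twist": 0,"fingers": 0},{"x": 0.0266,"y": 0,"z": 0.0206,"twist": 0,"fingers": 0},{"x": 0.0315,"y": 0,"z": 0.027,"twist": 0,"fingers": 0}]}}

```text
time_s: 16.3
eef_pos: [0.4702, 0.0086, 0.0847]
ee_rot: [1.995, 2.425, 0.001]
ft_force: [-4.7, -0.3, 12.3]
opening: 0.269
gripper_force: 65.5
```

Call:
{"api": "send_rows", "payload": {"motion": [{"x": 0.0041,"y": 0,"z": 0.0068,"twist": 0,"fingers": 0},{"x": 0.0076,"y": 0,"z": 0.014,"twist": 0,"fingers": 0},{"x": 0.0104,"y": 0,"z": 0.0215,"twist": 0,"fingers": 0},{"x": 0.0123,"y": 0,"z": 0.0293,"twist": 0,"fingers": 0},{"x": 0.0123,"y": 0,"z": 0.0293,"twist": 0,"fingers": 0}]}}

```text
time_s: 16.8
eef_pos: [0.4676, 0.0216, 0.0544]
ee_rot: [-1.994, -2.427, -0.001]
ft_force: [-3.0, 4.6, 1.4]
opening: 0.275
gripper_force: 69.1
```

Call:
{"api": "send_rows", "payload": {"motion": [{"x": 0.0008,"y": 0,"z": 0.004,"twist": 0,"fingers": 0},{"x": 0.0012,"y": 0,"z": 0.0079,"twist": 0,"fingers": 0},{"x": 0.0012,"y": 0,"z": 0.01,"twist": 0,"fingers": 0},{"x": 0.0012,"y": 0,"z": 0.01,"twist": 0,"fingers": 0}]}}

```text
time_s: 17.2
eef_pos: [0.4674, 0.0228, 0.0449]
ee_rot: [-1.994, -2.428, -0.001]
ft_force: [-5.1, 6.2, 5.4]
opening: 0.27
gripper_force: 70.9
```

```bash
python3 - <<'E'
from pk import *
p=viewer.grab_frame("wrist");o=get_obs();t=o["eef_pos"];print(t,o["ft_force"],o["gripper_force"]);d=t[:2]-N;print("nest x",d@nx,"theta~",np.arctan2(t[2]+.019-.057,-(d@nx)-.058))
E
```

```text
[0.4674 0.0228 0.045 ] [-4.2365  5.5923  6.3613] 70.8062195777893
nest x -0.13835756880367472 theta~ 0.0864181810577209
```

Call:
{"api": "send_rows", "payload": {"motion": [{"x": 0,"y": 0,"z": 0.002,"twist": 0,"fingers": 0},{"x": 0,"y": 0,"z": 0.004,"twist": 0,"fingers": 0},{"x": 0,"y": 0,"z": 0.004,"twist": 0,"fingers": 0}]}}

```text
time_s: 17.55
eef_pos: [0.4675, 0.0229, 0.0421]
ee_rot: [1.994, 2.427, 0.002]
ft_force: [-8.4, 5.6, 25.9]
opening: 0.268
gripper_force: 73.9
```

The force rose to 26 N, so the fork's pads are on the flange. I'll release the knob, rise and check.

Call:
{"api": "send_rows", "payload": {"motion": [{"x": 0,"y": 0,"z": 0,"twist": 0,"fingers": 0.6},{"x": 0,"y": 0,"z": 0,"twist": 0,"fingers": 0.6},{"x": 0,"y": 0,"z": 0,"twist": 0,"fingers": 0.6},{"x": 0,"y": 0,"z": 0,"twist": 0,"fingers": 0.6},{"x": 0,"y": 0,"z": -0.005,"twist": 0,"fingers": 0.6}]}}

```text
time_s: 18.05
eef_pos: [0.4673, 0.0217, 0.0447]
ee_rot: [-1.995, -2.426, 0.001]
ft_force: [0.2, -0.7, -0.4]
opening: 0.598
gripper_force: 0.0
```

Call:
{"api": "send_rows", "payload": {"motion": [{"x": 0,"y": 0,"z": -0.03,"twist": 0,"fingers": 0.6},{"x": 0,"y": 0,"z": -0.07,"twist": 0,"fingers": 0.6},{"x": 0,"y": 0,"z": -0.12,"twist": 0,"fingers": 0.6},{"x": 0,"y": 0,"z": -0.16,"twist": 0,"fingers": 0.6},{"x": 0,"y": 0,"z": -0.16,"twist": 0,"fingers": 0.6}]}}

```text
time_s: 18.55
eef_pos: [0.47, 0.0223, 0.2102]
ee_rot: [1.992, 2.422, 0.009]
ft_force: [0.7, 1.0, -0.7]
opening: 0.598
gripper_force: 0.0
```

```bash
python3 - <<'E'
from pk import *
viewer.grab_frame("wrist");p,o=look("w11",["knob","bore_mouth","handle_hinge","clamp_arm"])
for u,c in o["knob"]: d=atz(p,u,.065)[:2]-N; print("knob nest",d@nx,nx[0]*d[1]-nx[1]*d[0])
for u,c in o["bore_mouth"]: print("mouth",atz(p,u,.058))
ob=get_obs();t=ob["eef_pos"];T=rot(ob["ee_rot"]);g=np.array([.5009,-.3208,.052]);print(t,"to gauge",T.T@(g-t))
E
```

```text
tcp [0.4679 0.0217 0.206 ] yaw 101.11971575047103
knob [(array([315.3, 192.9]), 0.83)]
bore_mouth [(array([273. , 105.5]), 0.81), (array([310.8, 328.3]), 0.59)]
handle_hinge [(array([312.4, 252.4]), 0.89)]
clamp_arm []
knob nest -0.1328341503373959 0.00045194787157169444
mouth [0.4106 0.096  0.058 ]
mouth [ 0.4978 -0.1643  0.058 ]
[0.4667 0.0217 0.2039] to gauge [-0.3427 -0.0324  0.1518]
```

Call:
{"api": "send_rows", "payload": {"motion": [{"x": -0.045,"y": -0.004,"z": 0,"twist": 0,"fingers": 0.5},{"x": -0.09,"y": -0.008,"z": 0,"twist": 0,"fingers": 0.5},{"x": -0.135,"y": -0.012,"z": 0,"twist": 0,"fingers": 0.5},{"x": -0.18,"y": -0.016,"z": 0,"twist": 0,"fingers": 0.5}]}}

```text
time_s: 19.25
eef_pos: [0.4861, -0.1594, 0.2039]
ee_rot: [-1.993, -2.426, 0.001]
ft_force: [0.9, 0.4, -0.5]
opening: 0.5
gripper_force: 0.0
```

Call:
{"api": "send_rows", "payload": {"motion": [{"x": -0.045,"y": -0.004,"z": 0,"twist": 0,"fingers": 0.5},{"x": -0.09,"y": -0.008,"z": 0,"twist": 0,"fingers": 0.5},{"x": -0.135,"y": -0.012,"z": 0,"twist": 0,"fingers": 0.5},{"x": -0.163,"y": -0.016,"z": 0.02,"twist": 0,"fingers": 0.5},{"x": -0.163,"y": -0.016,"z": 0.02,"twist": 0,"fingers": 0.5}]}}

```text
time_s: 19.75
eef_pos: [0.4997, -0.3252, 0.181]
ee_rot: [-1.999, -2.417, 0.005]
ft_force: [-0.2, -0.3, 0.5]
opening: 0.503
gripper_force: 0.0
```

```bash
python3 - <<'E'
from pk import *
for i in range(3): viewer.grab_frame("wrist")
p,o=look("w12",["gauge_large","gauge_small","bore_mouth","rack"])
ob=get_obs();t=ob["eef_pos"];T=rot(ob["ee_rot"])
for l,z in(("gauge_large",.052),("gauge_small",.052),("rack",0),("bore_mouth",.058)):
    for u,c in o[l]: X=atz(p,u,z); print(l,X,T.T@(X-t))
for q in viewer.trace(p,"gauge_large"): print(q["extent"],q["confidence"])
# predicted knob outline: dark knob
c0=np.array(o["gauge_large"][0][0]) if o["gauge_large"] else None
A=[pickle.load(open(f"w{i}.pkl","rb")) for i in(1,2)]+[(p,o)]
print(tri([ray(a,b["gauge_large"][0][0]) for a,b in A]))
E
```

```text
tcp [ 0.5027 -0.3193  0.1846] yaw 101.24439009758918
gauge_large [(array([311. , 194.1]), 0.85)]
gauge_small [(array([247.6, 189.9]), 0.76)]
bore_mouth [(array([248.8, 188.8]), 0.71), (array([352.1,  23.6]), 0.66)]
rack [(array([288.9, 178.3]), 0.57)]
gauge_large [ 0.4963 -0.323   0.052 ] [-0.0017 -0.0071  0.1335]
gauge_small [ 0.4318 -0.3312  0.052 ] [ 0.0028 -0.072   0.1334]
rack [ 0.4683 -0.3237  0.    ] [ 0.0031 -0.0348  0.1855]
bore_mouth [ 0.4341 -0.3279  0.058 ] [ 0.0056 -0.0691  0.1274]
bore_mouth [ 0.5022 -0.1678  0.058 ] [0.1494 0.0289 0.1275]
[296.4, 177.1, 38.5, 42.5] 0.73
(array([ 0.4991, -0.3228,  0.0494]), np.float64(0.002816930635806177))
```

```bash
cat > cyl.py <<'E'
from pk import *
from scipy.optimize import minimize
a=np.linspace(0,2*np.pi,36,endpoint=False)
def hull(p,xy,z0,z1,r):
    P=np.array([proj(p,(xy[0]+r*np.cos(t),xy[1]+r*np.sin(t),z)) for z in(z0,z1) for t in a],np.float32)
    return cv2.convexHull(P).reshape(-1,2)
def fit(p,xy,z0,z1,r,thr):
    g=cv2.cvtColor(p["pixels"],cv2.COLOR_RGB2GRAY); h=hull(p,xy,z0,z1,r+.006); l,t=np.floor(h.min(0)).astype(int); R_,b=np.ceil(h.max(0)).astype(int)
    S=6; m=cv2.resize(g[t:b,l:R_],None,fx=S,fy=S,interpolation=cv2.INTER_CUBIC)<thr
    roi=np.zeros(m.shape,np.uint8); cv2.fillPoly(roi,[((h-[l,t]+.5)*S).astype(int)],1); m=m&(roi>0)
    def cost(q):
        k=np.zeros(m.shape,np.uint8); cv2.fillPoly(k,[((hull(p,q,z0,z1,r)-[l,t]+.5)*S).astype(int)],1)
        return -(m&(k>0)).sum()/max(1,(m|(k>0)).sum())
    s=minimize(cost,xy,method="Nelder-Mead",options=dict(initial_simplex=[xy,xy+np.array([.004,0]),xy+np.array([0,.004])]))
    return s.x,-s.fun
E
python3 - <<'E'
from cyl import *
for i in(1,2,3,7,12):
    p,_=pickle.load(open(f"w{i}.pkl","rb"))
    for thr in(90,120): print(i,thr,*fit(p,np.array([.5005,-.3205]),.057,.089,.012,thr))
p,_=pickle.load(open("w12.pkl","rb")); o=get_obs();print(o["eef_pos"])
im=p["pixels"][120:280,220:420,::-1].copy(); im=cv2.resize(im,None,fx=4,fy=4,interpolation=cv2.INTER_CUBIC)
for xy,col in((( .5005,-.3205),(0,255,0)),(fit(p,np.array([.5005,-.3205]),.057,.089,.012,90)[0],(0,0,255))):
    cv2.polylines(im,[((hull(p,xy,.057,.089,.012)-[220,120]+.5)*4).astype(int)],True,col,1)
cv2.imwrite("pics/gl.png",im)
E
```

```text
1 90 [ 0.5005 -0.3205] -0.0
1 120 [ 0.5075 -0.3292] 0.02188961646398503
2 90 [ 0.5011 -0.3163] 0.0638668992352073
2 120 [ 0.5005 -0.3206] 0.6405643738977073
3 90 [ 0.5027 -0.3077] 0.243271917105775
3 120 [ 0.5001 -0.3266] 0.7851194786386676
7 90 [ 0.5006 -0.308 ] 0.159624076332592
7 120 [ 0.5    -0.3266] 0.8267775849081321
12 90 [ 0.5079 -0.3485] 0.20478036175710596
12 120 [ 0.5015 -0.3239] 0.4496387911796967
[ 0.5028 -0.3201  0.1855]
```

View pics/gl.png

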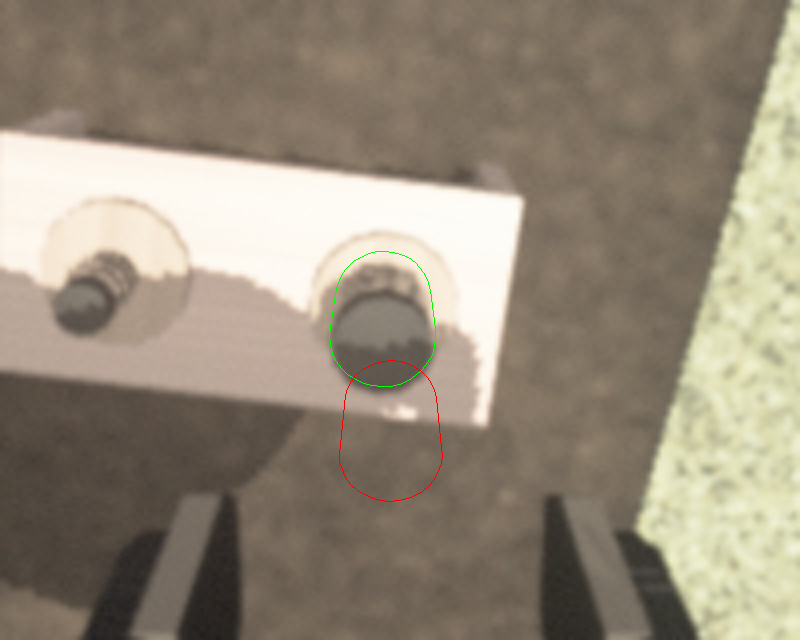

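The enlarged crop shows two candidates in the rack. The thick knob (24 mm outline, full-frame (315,205)) is the large gauge, and the thin one at (245,190) is the small gauge. The green outline drawn at (0.5005, -0.3205) fits the thick knob, while the red fit is a failed threshold. I'm grasping at the green outline.

Call:
{"api": "send_rows", "payload": {"motion": [{"x": 0,"y": -0.0024,"z": 0.03,"twist": 0,"fingers": 0.5},{"x": 0,"y": -0.0024,"z": 0.065,"twist": 0,"fingers": 0.5},{"x": 0,"y": -0.0024,"z": 0.1,"twist": 0,"fingers": 0.5},{"x": 0,"y": -0.0024,"z": 0.125,"twist": 0,"fingers": 0.5},{"x": 0,"y": -0.0024,"z": 0.125,"twist": 0,"fingers": 0.5}]}}

```text
time_s: 20.7
eef_pos: [0.4984, -0.32, 0.0572]
ee_rot: [-1.991, -2.423, 0.001]
ft_force: [-0.1, 0.7, 0.1]
opening: 0.502
gripper_force: 0.0
```

Call:
{"api": "send_rows", "payload": {"motion": [{"x": 0,"y": 0,"z": 0,"twist": 0,"fingers": 0.5},{"x": 0,"y": 0,"z": 0,"twist": 0,"fingers": 0},{"x": 0,"y": 0,"z": 0,"twist": 0,"fingers": 0},{"x": 0,"y": 0,"z": 0,"twist": 0,"fingers": 0},{"x": 0,"y": 0,"z": 0,"twist": 0,"fingers": 0}]}}

```text
time_s: 21.2
eef_pos: [0.5011, -0.3218, 0.062]
ee_rot: [1.993, 2.424, 0.001]
ft_force: [-0.7, 1.3, 7.2]
opening: 0.258
gripper_force: 58.6
```

Call:
{"api": "send_rows", "payload": {"motion": [{"x": 0,"y": 0,"z": -0.01,"twist": 0,"fingers": 0},{"x": 0,"y": 0,"z": -0.04,"twist": 0,"fingers": 0},{"x": 0,"y": 0,"z": -0.08,"twist": 0,"fingers": 0},{"x": 0,"y": 0,"z": -0.1,"twist": 0,"fingers": 0},{"x": 0,"y": 0,"z": -0.1,"twist": 0,"fingers": 0}]}}

```text
time_s: 21.7
eef_pos: [0.5018, -0.3223, 0.1644]
ee_rot: [1.991, 2.421, 0.002]
ft_force: [0.2, 0.0, -2.0]
opening: 0.263
gripper_force: 58.9
```

Call:
{"api": "send_rows", "payload": {"motion": [{"x": 0.03,"y": 0.012,"z": 0,"twist": 0,"fingers": 0},{"x": 0.06,"y": 0.024,"z": 0,"twist": 0,"fingers": 0},{"x": 0.082,"y": 0.034,"z": 0,"twist": 0,"fingers": 0},{"x": 0.082,"y": 0.034,"z": 0,"twist": 0,"fingers": 0},{"x": 0.082,"y": 0.034,"z": 0,"twist": 0,"fingers": 0}]}}

```text
time_s: 22.2
eef_pos: [0.5173, -0.234, 0.1598]
ee_rot: [-1.993, -2.427, 0.001]
ft_force: [-0.9, -1.2, -1.4]
opening: 0.264
gripper_force: 58.9
```

```bash
python3 - <<'E'
from cyl import *
for i in range(6): viewer.grab_frame("wrist")
p,o=look("w13",["bore_mouth","bush","gauge_large","gauge_small"])
ob=get_obs();t=ob["eef_pos"];T=rot(ob["ee_rot"]);print(t,ob["opening"],ob["gripper_force"],ob["ft_force"])
for l,z in(("bore_mouth",.058),("bush",.008),("gauge_large",t[2]-.010),("gauge_small",.052)):
    for u,c in o[l]: X=atz(p,u,z); print(l,X,T.T@(X-t))
# dark bore inside bright top face: find bore edge circle r=.0148 at z=.058
g=cv2.GaussianBlur(cv2.cvtColor(p["pixels"],cv2.COLOR_RGB2GRAY),(0,0),.8).astype(np.float32)
gx,gy=cv2.Sobel(g,5,1,0),cv2.Sobel(g,5,0,1)
def ring(c,r,z,n=72):
    P=np.array([proj(p,(c[0]+r*np.cos(k),c[1]+r*np.sin(k),z)) for k in np.linspace(0,6.283,n,endpoint=False)]); C=proj(p,(*c,z)); d=P-C; d/=np.linalg.norm(d,axis=1)[:,None]
    f=lambda im:cv2.remap(im,P[:,0].astype(np.float32)[None],P[:,1].astype(np.float32)[None],1)[0]
    return np.mean(np.clip(f(gx)*d[:,0]+f(gy)*d[:,1],-150,150))
gr=np.arange(-.006,.0061,.0005)
for r,sg,nm in((.0148,1,"bore"),(.020,-1,"body top")):
    v=[(sg*ring((.505+a_,-.1664+b_),r,.058),.505+a_,-.1664+b_) for a_ in gr for b_ in gr]; print(nm,sorted(v)[::-1][:4])
E
```

```text
tcp [ 0.5174 -0.235   0.1599] yaw 101.07970813310519
bore_mouth [(array([318.4, 120.6]), 0.78)]
bush [(array([315.5, 119.1]), 0.82)]
gauge_large [(array([316.7, 245.4]), 0.93)]
gauge_small [(array([218.9, 271.6]), 0.77), (array([317.7, 247.6]), 0.35)]
[ 0.5175 -0.2345  0.16  ] 0.2624747726563451 58.91576170921326 [-0.57    0.1375 -1.2608]
bore_mouth [ 0.5047 -0.1654  0.058 ] [0.0703 0.0007 0.102 ]
bush [ 0.502  -0.1658  0.008 ] [ 0.0705 -0.002   0.152 ]
gauge_large [ 0.5169 -0.2347  0.15  ] [-0.0001 -0.0007  0.01  ]
gauge_small [ 0.433  -0.3315  0.052 ] [-0.0789 -0.1017  0.108 ]
gauge_small [ 0.5275 -0.2852  0.052 ] [-0.0516  0.      0.108 ]
bore [(np.float64(150.0), np.float64(0.5055000000000001), np.float64(-0.1674)), (np.float64(150.0), np.float64(0.505), np.float64(-0.1669)), (np.float64(150.0), np.float64(0.505), np.float64(-0.1674)), (np.float64(150.0), np.float64(0.505), np.float64(-0.1679))]
body top [(np.float64(60.68483660839427), np.float64(0.504), np.float64(-0.1659)), (np.float64(59.652211168982404), np.float64(0.5035000000000001), np.float64(-0.1659)), (np.float64(59.62920419639901), np.float64(0.5045000000000001), np.float64(-0.1659)), (np.float64(59.24516147904529), np.float64(0.5045000000000001), np.float64(-0.1664))]
```

Call:
{"api": "send_rows", "payload": {"motion": [{"x": 0.035,"y": 0,"z": 0,"twist": 0,"fingers": 0},{"x": 0.069,"y": 0.001,"z": 0,"twist": 0,"fingers": 0},{"x": 0.069,"y": 0.001,"z": 0.03,"twist": 0,"fingers": 0},{"x": 0.069,"y": 0.001,"z": 0.05,"twist": 0,"fingers": 0},{"x": 0.069,"y": 0.001,"z": 0.05,"twist": 0,"fingers": 0}]}}

```text
time_s: 23.25
eef_pos: [0.5038, -0.1658, 0.108]
ee_rot: [-1.992, -2.425, 0.003]
ft_force: [-0.6, -0.2, -1.1]
opening: 0.266
gripper_force: 59.0
```

```bash
python3 - <<'E'
from cyl import *
for i in range(6): p=viewer.grab_frame("wrist")
ob=get_obs();t=ob["eef_pos"];T=rot(ob["ee_rot"]);print(t,ob["ft_force"])
for c in((.505,-.167),(.5047,-.1654),(.504,-.166)): print(T.T@(np.array([*c,.058])-t))
for l,z in(("bore_mouth",.058),("gauge_large",t[2]-.010)):
    for q in viewer.spot_point(p,l)[:2]: X=atz(p,q["location"],z); print(l,q["confidence"],X,T.T@(X-t))
E
```

```text
[ 0.5059 -0.1668  0.111 ] [-0.2419 -0.3197 -1.3523]
[ 0.    -0.001  0.053]
[ 0.0016 -0.001   0.053 ]
[ 0.0012 -0.0018  0.053 ]
bore_mouth 0.95 [ 0.5031 -0.1648  0.058 ] [ 0.0026 -0.0024  0.053 ]
bore_mouth 0.5 [ 0.4885 -0.0797  0.058 ] [ 0.0888 -0.0003  0.0529]
gauge_large 0.8 [ 0.5057 -0.169   0.101 ] [-0.0022 -0.0006  0.01  ]
gauge_large 0.59 [ 0.4481 -0.2717  0.101 ] [-0.0918 -0.0769  0.01  ]
```

Call:
{"api": "send_rows", "payload": {"motion": [{"x": 0.001,"y": -0.0013,"z": 0.008,"twist": 0,"fingers": 0},{"x": 0.001,"y": -0.0013,"z": 0.016,"twist": 0,"fingers": 0},{"x": 0.001,"y": -0.0013,"z": 0.024,"twist": 0,"fingers": 0},{"x": 0.001,"y": -0.0013,"z": 0.031,"twist": 0,"fingers": 0},{"x": 0.001,"y": -0.0013,"z": 0.031,"twist": 0,"fingers": 0}]}}

```text
time_s: 24.15
eef_pos: [0.5031, -0.1655, 0.0777]
ee_rot: [-1.994, -2.425, 0.001]
ft_force: [-0.1, -0.7, -2.2]
opening: 0.256
gripper_force: 59.0
```

Call:
{"api": "send_rows", "payload": {"motion": [{"x": 0,"y": 0,"z": 0.003,"twist": 0,"fingers": 0},{"x": 0,"y": 0,"z": 0.006,"twist": 0,"fingers": 0},{"x": 0,"y": 0,"z": 0.008,"twist": 0,"fingers": 0},{"x": 0,"y": 0,"z": 0.008,"twist": 0,"fingers": 0},{"x": 0,"y": 0,"z": 0.008,"twist": 0,"fingers": 0}]}}

```text
time_s: 24.65
eef_pos: [0.5038, -0.1657, 0.0711]
ee_rot: [1.995, 2.427, 0.0]
ft_force: [-0.5, 0.7, -2.3]
opening: 0.26
gripper_force: 59.0
```

No contact yet, and the expected seat is at TCP z 0.068. Continuing slowly.

Call:
{"api": "send_rows", "payload": {"motion": [{"x": 0,"y": 0,"z": 0.001,"twist": 0,"fingers": 0},{"x": 0,"y": 0,"z": 0.002,"twist": 0,"fingers": 0},{"x": 0,"y": 0,"z": 0.003,"twist": 0,"fingers": 0},{"x": 0,"y": 0,"z": 0.004,"twist": 0,"fingers": 0},{"x": 0,"y": 0,"z": 0.004,"twist": 0,"fingers": 0}]}}

```text
time_s: 25.15
eef_pos: [0.5039, -0.1657, 0.0679]
ee_rot: [1.995, 2.426, 0.0]
ft_force: [-2.8, 0.4, 12.6]
opening: 0.256
gripper_force: 60.7
```

It seated at z 0.0679 with 12.6 N. I'll release and rise.

Call:
{"api": "send_rows", "payload": {"motion": [{"x": 0,"y": 0,"z": -0.001,"twist": 0,"fingers": 0},{"x": 0,"y": 0,"z": -0.001,"twist": 0,"fingers": 0.5},{"x": 0,"y": 0,"z": -0.001,"twist": 0,"fingers": 0.5},{"x": 0,"y": 0,"z": -0.001,"twist": 0,"fingers": 0.5},{"x": 0,"y": 0,"z": -0.003,"twist": 0,"fingers": 0.5}]}}

```text
time_s: 25.65
eef_pos: [0.5036, -0.1657, 0.0698]
ee_rot: [-1.995, -2.426, 0.0]
ft_force: [-0.3, -0.2, 0.0]
opening: 0.5
gripper_force: 0.0
```

Call:
{"api": "send_rows", "payload": {"motion": [{"x": 0,"y": 0,"z": -0.02,"twist": 0,"fingers": 0.5},{"x": 0,"y": 0,"z": -0.05,"twist": 0,"fingers": 0.5},{"x": 0,"y": 0,"z": -0.09,"twist": 0,"fingers": 0.5},{"x": 0,"y": 0,"z": -0.1,"twist": 0,"fingers": 0.5},{"x": 0,"y": 0,"z": -0.1,"twist": 0,"fingers": 0.5}]}}

```text
time_s: 26.15
eef_pos: [0.5048, -0.166, 0.1717]
ee_rot: [1.993, 2.424, 0.002]
ft_force: [0.4, 0.0, -0.1]
opening: 0.499
gripper_force: 0.0
```

```bash
python3 - <<'E'
from cyl import *
for i in range(4): viewer.grab_frame("wrist")
p,o=look("w14",["gauge_large","gauge_small","knob","bush"])
ob=get_obs();t=ob["eef_pos"];T=rot(ob["ee_rot"]);print(t,ob["ft_force"])
for l,z in(("gauge_large",.058),("gauge_small",.052),("knob",.065)):
    for u,c in o[l]: X=atz(p,u,z); print(l,X,T.T@(X-t))
for thr in(90,110,130): print(fit(p,np.array([.5045,-.166]),.063,.095,.012,thr))
k=N-nx*.1375; print("knob model",T.T@(np.array([*k,.065])-t))
E
```

```text
tcp [ 0.503  -0.1655  0.1686] yaw 101.15430066727109
gauge_large [(array([317.8, 202.1]), 0.61)]
gauge_small []
knob []
bush [(array([315.9, 188.7]), 0.55)]
[ 0.5035 -0.1656  0.1693] [ 0.7804  0.1985 -0.8485]
gauge_large [ 0.5041 -0.1695  0.058 ] [-0.004  -0.0001  0.1113]
(array([ 0.5026, -0.167 ]), np.float64(0.27260949251090183))
(array([ 0.504 , -0.1667]), np.float64(0.41632459741079886))
(array([ 0.504 , -0.1669]), np.float64(0.7083871364446904))
knob model [0.1909 0.0008 0.1044]
```

Call:
{"api": "send_rows", "payload": {"motion": [{"x": 0.045,"y": 0,"z": 0,"twist": 0,"fingers": 0.6},{"x": 0.09,"y": 0,"z": 0,"twist": 0,"fingers": 0.6},{"x": 0.135,"y": 0,"z": 0,"twist": 0,"fingers": 0.6},{"x": 0.175,"y": 0.0006,"z": 0,"twist": 0,"fingers": 0.6},{"x": 0.191,"y": 0.0006,"z": 0.0,"twist": 0,"fingers": 0.6}]}}

```text
time_s: 27.1
eef_pos: [0.4666, 0.0259, 0.1701]
ee_rot: [-1.989, -2.431, -0.002]
ft_force: [-0.1, -0.3, -0.2]
opening: 0.598
gripper_force: 0.0
```

```bash
python3 - <<'E'
from cyl import *
for i in range(4): viewer.grab_frame("wrist")
p,o=look("w15",["knob","bore_mouth","gauge_large"])
ob=get_obs();t=ob["eef_pos"];T=rot(ob["ee_rot"])
for l,z in(("knob",.065),("gauge_large",.058)):
    for u,c in o[l]: X=atz(p,u,z); print(l,X,T.T@(X-t))
print(t,"to grip pose",T.T@(np.array([.4673,.0226,.045])-t))
E
```

```text
tcp [0.4676 0.0209 0.1699] yaw 101.09521451448744
knob [(array([317.8, 198.6]), 0.62)]
bore_mouth [(array([313.4, 355.7]), 0.87), (array([269.8, 105.5]), 0.76)]
gauge_large [(array([319.4, 352.8]), 0.53)]
knob [0.4679 0.0227 0.065 ] [0.002  0.0007 0.1049]
gauge_large [ 0.5065 -0.1633  0.058 ] [-0.1879  0.0031  0.1119]
[0.4676 0.0206 0.1699] to grip pose [0.0021 0.0001 0.1249]
```

Call:
{"api": "send_rows", "payload": {"motion": [{"x": 0.002,"y": 0,"z": 0.03,"twist": 0,"fingers": 0.6},{"x": 0.002,"y": 0,"z": 0.065,"twist": 0,"fingers": 0.6},{"x": 0.002,"y": 0,"z": 0.1,"twist": 0,"fingers": 0.6},{"x": 0.002,"y": 0,"z": 0.125,"twist": 0,"fingers": 0.6},{"x": 0.002,"y": 0,"z": 0.125,"twist": 0,"fingers": 0.6}]}}

```text
time_s: 28.0
eef_pos: [0.4654, 0.0229, 0.0425]
ee_rot: [-1.994, -2.423, 0.006]
ft_force: [-0.9, -0.6, 0.1]
opening: 0.597
gripper_force: 0.0
```

Call:
{"api": "send_rows", "payload": {"motion": [{"x": 0,"y": 0,"z": 0,"twist": 0,"fingers": 0.6},{"x": 0,"y": 0,"z": 0,"twist": 0,"fingers": 0},{"x": 0,"y": 0,"z": 0,"twist": 0,"fingers": 0},{"x": 0,"y": 0,"z": 0,"twist": 0,"fingers": 0},{"x": 0,"y": 0,"z": 0,"twist": 0,"fingers": 0}]}}

```text
time_s: 28.5
eef_pos: [0.4673, 0.0235, 0.0465]
ee_rot: [1.995, 2.425, 0.001]
ft_force: [-2.6, -0.2, 9.2]
opening: 0.269
gripper_force: 58.3
```

```bash
python3 - <<'E'
import numpy as np
th0=.10
for th in np.r_[np.arange(.2,1.21,.1),1.25,1.28]:
    print(round(th,2),np.round([80*(np.cos(th)-np.cos(th0)),80*(np.sin(th0)-np.sin(th))],1))
E
```

```text
0.2 [-1.2 -7.9]
0.3 [ -3.2 -15.7]
0.4 [ -5.9 -23.2]
0.5 [ -9.4 -30.4]
0.6 [-13.6 -37.2]
0.7 [-18.4 -43.6]
0.8 [-23.9 -49.4]
0.9 [-29.9 -54.7]
1.0 [-36.4 -59.3]
1.1 [-43.3 -63.3]
1.2 [-50.6 -66.6]
1.25 [-54.4 -67.9]
1.28 [-56.7 -68.7]
```

Call:
{"api": "send_rows", "payload": {"motion": [{"x": -0.0005,"y": 0,"z": -0.004,"twist": 0,"fingers": 0},{"x": -0.0012,"y": 0,"z": -0.0079,"twist": 0,"fingers": 0},{"x": -0.0032,"y": 0,"z": -0.0157,"twist": 0,"fingers": 0},{"x": -0.0059,"y": 0,"z": -0.0232,"twist": 0,"fingers": 0},{"x": -0.0094,"y": 0,"z": -0.0304,"twist": 0,"fingers": 0}]}}

```text
time_s: 29.0
eef_pos: [0.4689, 0.0145, 0.076]
ee_rot: [-1.995, -2.427, -0.0]
ft_force: [3.7, 0.9, -14.7]
opening: 0.267
gripper_force: 59.5
```

Call:
{"api": "send_rows", "payload": {"motion": [{"x": -0.0042,"y": 0,"z": -0.0068,"twist": 0,"fingers": 0},{"x": -0.009,"y": 0,"z": -0.0132,"twist": 0,"fingers": 0},{"x": -0.0145,"y": 0,"z": -0.019,"twist": 0,"fingers": 0},{"x": -0.0205,"y": 0,"z": -0.0243,"twist": 0,"fingers": 0},{"x": -0.027,"y": 0,"z": -0.0289,"twist": 0,"fingers": 0}]}}

```text
time_s: 29.5
eef_pos: [0.4739, -0.0116, 0.1049]
ee_rot: [-1.994, -2.427, -0.001]
ft_force: [0.6, 6.2, -11.3]
opening: 0.268
gripper_force: 59.3
```

Call:
{"api": "send_rows", "payload": {"motion": [{"x": -0.0035,"y": 0,"z": -0.0021,"twist": 0,"fingers": 0},{"x": -0.0069,"y": 0,"z": -0.004,"twist": 0,"fingers": 0},{"x": -0.0105,"y": 0,"z": -0.0058,"twist": 0,"fingers": 0},{"x": -0.0142,"y": 0,"z": -0.0073,"twist": 0,"fingers": 0},{"x": -0.0142,"y": 0,"z": -0.0073,"twist": 0,"fingers": 0}]}}

```text
time_s: 30.0
eef_pos: [0.4767, -0.0256, 0.1123]
ee_rot: [-1.995, -2.427, -0.001]
ft_force: [-0.7, 5.5, -4.1]
opening: 0.268
gripper_force: 59.4
```

```bash
python3 - <<'E'
from cyl import *
for i in range(3): viewer.grab_frame("wrist")
o=get_obs();t=o["eef_pos"];print(t,o["ft_force"],o["gripper_force"]);d=t[:2]-N;print("nest x",d@nx,"theta~",np.arctan2(t[2]+.0185-.057,-(d@nx)-.058))
E
```

```text
[ 0.4767 -0.0255  0.1123] [-0.2693  5.2119 -4.3126] 59.38507854938507
nest x -0.08915271875224946 theta~ 1.1712113517259712
```

Call:
{"api": "send_rows", "payload": {"motion": [{"x": -0.003,"y": 0,"z": -0.0015,"twist": 0,"fingers": 0},{"x": -0.006,"y": 0,"z": -0.0023,"twist": 0,"fingers": 0},{"x": -0.008,"y": 0,"z": -0.0028,"twist": 0,"fingers": 0},{"x": -0.008,"y": 0,"z": -0.0028,"twist": 0,"fingers": 0}]}}

```text
time_s: 30.55
eef_pos: [0.4782, -0.0334, 0.1151]
ee_rot: [-1.995, -2.427, -0.001]
ft_force: [-1.0, 4.4, -3.3]
opening: 0.27
gripper_force: 59.1
```

```bash
python3 - <<'E'
from cyl import *
o=get_obs();t=o["eef_pos"];print(t,o["ft_force"],o["gripper_force"]);d=t[:2]-N;print("nest x",d@nx,"theta~",np.arctan2(t[2]+.0185-.057,-(d@nx)-.058))
E
```

```text
[ 0.4782 -0.0334  0.1151] [-1.023   4.3607 -3.312 ] 59.14801597595215
nest x -0.08105585161259615 theta~ 1.2784677304361458
```

Call:
{"api": "send_rows", "payload": {"motion": [{"x": -0.002,"y": 0,"z": -0.0005,"twist": 0,"fingers": 0},{"x": -0.004,"y": 0,"z": -0.001,"twist": 0,"fingers": 0},{"x": -0.004,"y": 0,"z": -0.001,"twist": 0,"fingers": 0}]}}

```text
time_s: 30.85
eef_pos: [0.479, -0.0373, 0.1161]
ee_rot: [-1.994, -2.427, -0.001]
ft_force: [-1.0, 5.6, -3.2]
opening: 0.263
gripper_force: 59.1
```

```bash
python3 - <<'E'
from cyl import *
p,o=look("w16",["knob","gauge_large","handle_hinge"])
ob=get_obs();t=ob["eef_pos"];T=rot(ob["ee_rot"]);d=t[:2]-N;print(t,ob["ft_force"],"tcp nest x",d@nx)
for u,c in o["knob"]:
  for z in(.129,.133): X=atz(p,u,z); print("knob nestx",(X[:2]-N)@nx,T.T@(X-t))
for n in("side","scene"):
  S=viewer.grab_frame(n)
  for q in viewer.spot_point(S,"knob")[:2]: 
    print(n,q["location"],q["confidence"])
    for th in(1.12,1.25): print(th,proj(S,[*(N+nx*(-.058-.08*np.cos(th))),.057+.08*np.sin(th)]))
E
```

```text
tcp [ 0.479  -0.0373  0.1161] yaw 101.19591282764172
knob [(array([319.1, 250.4]), 0.83), (array([315.7, 266.5]), 0.54)]
gauge_large []
handle_hinge [(array([316. , 238.6]), 0.87)]
[ 0.479  -0.0373  0.1161] [-1.0979  5.4203 -2.8223] tcp nest x -0.07714698216025366
knob nestx -0.08619122064695467 [ 0.009   0.001  -0.0129]
knob nestx -0.0882828725875198 [ 0.0111  0.001  -0.0169]
knob nestx -0.0766838941183593 [-0.0005 -0.0008 -0.0129]
knob nestx -0.07906686406635673 [ 0.0019 -0.0007 -0.0169]
side [315.2, 197.0] 0.54
1.12 [314.3093 195.2323]
1.25 [315.0398 198.0104]
scene [316.3, 189.7] 0.47
1.12 [314.0704 189.024 ]
1.25 [316.6696 186.3602]
```

Call:
{"api": "send_rows", "payload": {"motion": [{"x": 0,"y": 0,"z": 0,"twist": 0,"fingers": 0.6},{"x": 0,"y": 0,"z": 0,"twist": 0,"fingers": 0.6},{"x": 0,"y": 0,"z": 0,"twist": 0,"fingers": 0.6},{"x": 0,"y": 0,"z": 0,"twist": 0,"fingers": 0.6},{"x": 0,"y": 0,"z": -0.005,"twist": 0,"fingers": 0.6}]}}

```text
time_s: 31.75
eef_pos: [0.4789, -0.0378, 0.1203]
ee_rot: [-1.995, -2.426, 0.001]
ft_force: [-0.4, -0.7, 0.9]
opening: 0.599
gripper_force: 0.0
```

Call:
{"api": "send_rows", "payload": {"motion": [{"x": 0.005,"y": 0,"z": -0.03,"twist": 0,"fingers": 0.6},{"x": 0.01,"y": 0,"z": -0.06,"twist": 0,"fingers": 0.6},{"x": 0.015,"y": 0,"z": -0.085,"twist": 0,"fingers": 0.6},{"x": 0.015,"y": 0,"z": -0.085,"twist": 0,"fingers": 0.6},{"x": 0.015,"y": 0,"z": -0.085,"twist": 0,"fingers": 0.6}]}}

```text
time_s: 32.25
eef_pos: [0.4765, -0.023, 0.2059]
ee_rot: [1.994, 2.426, 0.001]
ft_force: [-0.2, -1.2, -0.6]
opening: 0.597
gripper_force: 0.0
```

```bash
cat > kn.py <<'E'
from cyl import *
def kth(p,u):
    th=1.2
    for _ in range(20): X=atz(p,u,.057+.08*np.sin(th)); th=np.arccos(np.clip(-((X[:2]-N)@nx+.058)/.08,-1,1))
    return th
E
python3 - <<'E'
from kn import *
viewer.grab_frame("wrist")
p,_=pickle.load(open("w10.pkl","rb"));print("before",kth(p,(315.6,212.8)))
p,o=look("w17",["knob","handle_hinge","gauge_large","bush"]);ob=get_obs();print(ob["eef_pos"],ob["ft_force"])
for u,c in o["knob"]: print(c,kth(p,u))
# predicted image of knob drum & compare by template darkness
g=cv2.cvtColor(p["pixels"],cv2.COLOR_RGB2GRAY); yv=np.array([-nx[1],nx[0]])
for th in np.arange(1.0,1.41,.03):
    c=N+nx*(-.058-.08*np.cos(th)); P=[proj(p,[*(c+nx*.013*np.cos(a_)+yv*s),.057+.08*np.sin(th)+.013*np.sin(a_)]) for s in(-.012,.012) for a_ in np.linspace(0,6.28,24)]
    m=np.zeros(g.shape,np.uint8);cv2.fillPoly(m,[cv2.convexHull(np.array(P,np.float32)).astype(int)],1); print(round(th,2),round(g[m>0].mean(),1),end=" ; ")
E
```

```text
before 1.1358583759389873
tcp [ 0.4757 -0.0232  0.2048] yaw 101.13286596605708
knob [(array([314.7, 219.3]), 0.94)]
handle_hinge [(array([316.3, 218.1]), 0.97)]
gauge_large [(array([318.8, 300.7]), 0.67), (array([318.8, 233. ]), 0.67)]
bush [(array([314., 279.]), 0.97), (array([281.5,  65.9]), 0.65)]
[ 0.4759 -0.0231  0.2047] [0.7131 0.7718 0.2866]
0.94 1.233106055582886
1.0 134.6 ; 1.03 123.9 ; 1.06 108.7 ; 1.09 94.4 ; 1.12 86.1 ; 1.15 78.2 ; 1.18 72.5 ; 1.21 68.8 ; 1.24 73.2 ; 1.27 80.9 ; 1.3 89.3 ; 1.33 98.0 ; 1.36 111.4 ; 1.39 127.8 ;
```

The handle reads about 1.21 to 1.25 rad. I'll confirm the stop by nudging the knob with shut fingers from outside.

Call:
{"api": "send_rows", "payload": {"motion": [{"x": 0.024,"y": 0,"z": 0,"twist": 0,"fingers": 0},{"x": 0.024,"y": 0,"z": 0,"twist": 0,"fingers": 0},{"x": 0.024,"y": 0,"z": 0.03,"twist": 0,"fingers": 0},{"x": 0.024,"y": 0,"z": 0.06,"twist": 0,"fingers": 0},{"x": 0.024,"y": 0,"z": 0.083,"twist": 0,"fingers": 0}]}}

```text
time_s: 33.05
eef_pos: [0.4711, 0.0003, 0.1208]
ee_rot: [-1.995, -2.426, 0.001]
ft_force: [0.1, -1.0, 0.8]
opening: -0.001
gripper_force: 0.0
```

Call:
{"api": "send_rows", "payload": {"motion": [{"x": 0,"y": 0,"z": 0,"twist": 0,"fingers": 0},{"x": 0,"y": 0,"z": 0,"twist": 0,"fingers": 0},{"x": -0.002,"y": 0,"z": 0,"twist": 0,"fingers": 0},{"x": -0.004,"y": 0,"z": 0,"twist": 0,"fingers": 0},{"x": -0.004,"y": 0,"z": 0,"twist": 0,"fingers": 0}]}}

```text
time_s: 33.55
eef_pos: [0.473, -0.0035, 0.1233]
ee_rot: [1.995, 2.425, 0.002]
ft_force: [0.3, 0.8, 0.5]
opening: 0.001
gripper_force: 0.0
```

Call:
{"api": "send_rows", "payload": {"motion": [{"x": -0.002,"y": 0,"z": 0,"twist": 0,"fingers": 0},{"x": -0.004,"y": 0,"z": 0,"twist": 0,"fingers": 0},{"x": -0.004,"y": 0,"z": 0,"twist": 0,"fingers": 0}]}}

```text
time_s: 33.85
eef_pos: [0.4734, -0.007, 0.1227]
ee_rot: [1.995, 2.427, 0.001]
ft_force: [0.8, 2.0, 2.7]
opening: 0.001
gripper_force: 1.5
```

Call:
{"api": "send_rows", "payload": {"motion": [{"x": -0.001,"y": 0,"z": 0,"twist": 0,"fingers": 0},{"x": -0.0015,"y": 0,"z": 0,"twist": 0,"fingers": 0},{"x": -0.0015,"y": 0,"z": 0,"twist": 0,"fingers": 0}]}}

```text
time_s: 34.15
eef_pos: [0.4735, -0.0072, 0.1226]
ee_rot: [-1.993, -2.427, -0.002]
ft_force: [-1.8, 8.9, 5.0]
opening: 0.002
gripper_force: 4.3
```

The force climbs to 9 N with no motion, and the contact point matches the knob at 1.25 rad, so the clamp is fully open. I'll back off and do a final check.

Call:
{"api": "send_rows", "payload": {"motion": [{"x": 0.01,"y": 0,"z": 0,"twist": 0,"fingers": 0},{"x": 0.02,"y": 0,"z": 0,"twist": 0,"fingers": 0},{"x": 0.025,"y": 0,"z": -0.03,"twist": 0,"fingers": 0},{"x": 0.025,"y": 0,"z": -0.075,"twist": 0,"fingers": 0},{"x": 0.025,"y": 0,"z": -0.11,"twist": 0,"fingers": 0}]}}

```text
time_s: 34.65
eef_pos: [0.4683, 0.0165, 0.2341]
ee_rot: [-1.994, -2.428, 0.0]
ft_force: [0.2, 0.0, -0.5]
opening: 0.001
gripper_force: 0.0
```

Call:
{"api": "send_rows", "payload": {"motion": [{"x": -0.045,"y": 0,"z": 0,"twist": 0,"fingers": 0},{"x": -0.09,"y": 0,"z": 0,"twist": 0,"fingers": 0},{"x": -0.12,"y": 0,"z": 0,"twist": 0,"fingers": 0},{"x": -0.12,"y": 0,"z": 0,"twist": 0,"fingers": 0},{"x": -0.12,"y": 0,"z": 0,"twist": 0,"fingers": 0}]}}

```text
time_s: 35.15
eef_pos: [0.4915, -0.1019, 0.232]
ee_rot: [-1.996, -2.425, 0.001]
ft_force: [-0.7, 1.3, -1.1]
opening: -0.001
gripper_force: 0.0
```

```bash
python3 - <<'E'
from kn import *
for i in range(4): viewer.grab_frame("wrist")
p,o=look("w18",["knob","bush","gauge_large","gauge_small"])
for u,c in o["knob"]: print("theta",kth(p,u))
for l,z in(("bush",.008),("gauge_large",.058),("gauge_small",.052)):
    for u,c in o[l]: print(l,round(c,2),atz(p,u,z))
for zz in(.063,.067,.071):
    print(zz,[fit(p,np.array([.5045,-.166]),zz,zz+.032,.012,t) for t in(110,130,150)])
E
```

```text
tcp [ 0.4918 -0.1007  0.2325] yaw 101.25765499189468
knob [(array([317.1, 120.6]), 0.83)]
bush [(array([318.8, 225.6]), 0.89)]
gauge_large [(array([318. , 233.3]), 0.62)]
gauge_small [(array([244.5, 328.2]), 0.59)]
theta 1.2438329072530525
bush 0.89 [ 0.5087 -0.1744  0.008 ]
gauge_large 0.62 [ 0.5054 -0.1643  0.058 ]
gauge_small 0.59 [ 0.432 -0.332  0.052]
0.063 [(array([ 0.5058, -0.1784]), np.float64(0.41675687378220394)), (array([ 0.505 , -0.1724]), np.float64(0.8157770226676416)), (array([ 0.5041, -0.1719]), np.float64(0.7916118486624407))]
0.067 [(array([ 0.5025, -0.1759]), np.float64(0.4149833678831413)), (array([ 0.5046, -0.1722]), np.float64(0.7804993866487278)), (array([ 0.5046, -0.1718]), np.float64(0.7512749954136856))]
0.071 [(array([ 0.5019, -0.1739]), np.float64(0.4155676923760046)), (array([ 0.5052, -0.1733]), np.float64(0.751484060095273)), (array([ 0.5042, -0.1715]), np.float64(0.7162217102588426))]
```

Call:
{"api": "send_rows", "payload": {"motion": [{"x": -0.033,"y": 0,"z": 0,"twist": 0,"fingers": 0.5},{"x": -0.066,"y": -0.001,"z": 0.02,"twist": 0,"fingers": 0.5},{"x": -0.066,"y": -0.001,"z": 0.05,"twist": 0,"fingers": 0.5},{"x": -0.066,"y": -0.001,"z": 0.063,"twist": 0,"fingers": 0.5},{"x": -0.066,"y": -0.001,"z": 0.063,"twist": 0,"fingers": 0.5}]}}

```text
time_s: 36.1
eef_pos: [0.5024, -0.1667, 0.1676]
ee_rot: [-1.993, -2.424, 0.002]
ft_force: [0.1, 0.2, 0.6]
opening: 0.497
gripper_force: 0.0
```

```bash
python3 - <<'E'
from kn import *
for i in range(5): viewer.grab_frame("wrist")
p,o=look("w19",["bush","gauge_large"])
q,_=pickle.load(open("w14.pkl","rb"))
print("cam diff",p["xyz"]-q["xyz"])
for thr in(110,130,150): print(fit(q,np.array([.5045,-.166]),.063,.095,.012,thr),fit(p,np.array([.5045,-.166]),.063,.095,.012,thr))
G=lambda a:cv2.cvtColor(a["pixels"],cv2.COLOR_RGB2GRAY)
def track(zc,c,h=14):
    u=proj(q,(*c,zc)).astype(int); t=G(q)[u[1]-h:u[1]+h,u[0]-h:u[0]+h]; e=proj(p,(*c,zc))-proj(q,(*c,zc))
    r=cv2.matchTemplate(G(p)[u[1]-h-12:u[1]+h+12,u[0]-h-12:u[0]+h+12],t,cv2.TM_CCOEFF_NORMED); _,v,_,m=cv2.minMaxLoc(r); print(zc,u,"moved px",np.array(m)-12-e,"ncc",round(v,3))
track(.095,(.504,-.1665),18)   # gauge top
track(.063,(.504,-.1665),24)
track(.016,N+.095*nx,10)       # nest end as reference
E
```

```text
tcp [ 0.5042 -0.1668  0.1704] yaw 101.16025480114456
bush [(array([316.6, 183. ]), 0.92)]
gauge_large [(array([316.1, 197.4]), 0.97)]
cam diff [ 0.0007 -0.0011  0.0017]
(array([ 0.504 , -0.1667]), np.float64(0.41632459741079886)) (array([ 0.5044, -0.1663]), np.float64(0.3301771729361921))
(array([ 0.504 , -0.1669]), np.float64(0.7083871364446904)) (array([ 0.504 , -0.1672]), np.float64(0.571482697650922))
(array([ 0.5037, -0.1674]), np.float64(0.8194642010431484)) (array([ 0.504 , -0.1678]), np.float64(0.8209696709497378))
0.095 [318 212] moved px [0.6292 0.5396] ncc 0.965
0.063 [318 200] moved px [0.5684 0.2497] ncc 0.908
0.016 [318 222] moved px [0.4544 0.0283] ncc 0.981
```

Gauge and bush have not moved since seating, and nothing is being touched. Handing in.

```bash
python3 -c "
from rig import manip
print(manip.hand_in())"
```

```text
the job is handed in; nothing more can be done
None
```

The job is handed in: the bush sits in the pocket, it was clamped while the large gauge was lowered until its collar met the bush, and the clamp is back at its open stop with bush and gauge still in place, the small gauge still in the rack, at about 36 of 72 s.

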